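Pack the microtome kit, heavy parts lowest

ROBOT

A 6-joint arm with a two-finger parallel gripper is mounted at the origin on a cart in front of the work surface, level with it; the furniture and walls round the work are solid. World frame = base frame: x ahead of the robot, y to its left, z up, the work surface at z = 0. Lengths are in m, angles in rad, forces in N, time in s.
With the tool pointing down it reaches from about 0.25 to 0.775 m from the base axis. Payload 4 kg.
Tool frame: the origin (TCP) lies at the very end of the fingers, on their centre line; the grasp point (between the pads) lies 19 mm behind it; z points along the fingers, y is the direction in which the jaws open and shut (so a half turn about z gives the same grasp; the last joint's range is limited). The gripper opens to 94 mm and grips with 3 to 60 N. Pads are 16 mm wide; open, the fingers measure 119 mm over their backs; the gripper's body (75 mm by 177 mm) begins 78 mm behind the grasp point.
Start: joints at [1.017, 0.087, 1.371, -0, 1.684, -0.103], TCP at [0.24, 0.495, 0.167] pointing down, gripper open.
Joint ranges: [-3.1, 3.1], [-0.76, 2.03], [0.27, 2.55], [-1.08, 4.22], [0.17, 2.65], [-2.57, 2.57]. Speed limits (rad/s): [2.79, 2.79, 3.14, 3.14, 3.14, 3.14].

INTERFACE

Orientations are given as [roll, pitch, yaw] about the fixed x, y, z axes, in that order (R = Rz(yaw) Ry(pitch) Rx(roll)).
In Python, from bench import robot, snapshot, models gives the robot as it stands.
- The arm moves only by the tool arm_command, never from a script. Its argument "commands" is text: rows parted by semicolons, each of 7 numbers parted by spaces: the shift along the tool's x, y, z in mm, then the turn, a rotation vector about the tool's x, y, z in degrees, then the opening, from 0 (shut) to 1 (fully open). In form: tx ty tz rx ry rz hand; .... A call has 1 to 12 rows; each row shifts and turns the pose as measured when the row begins, along the tool's axes as they then stand; what a row does not reach is not made up. A row lasts 1/8 s, in which the tool goes at most 62.5 mm and 10.7 degrees, less where a joint would pass 70% of its speed; a pose out of reach is approached as far as the arm can. A call is refused whole if a number of a shift passes 62.5 or a number of a turn 10.7, either way. A call with a gripper value outside its range is refused whole. The fingers move at their own pace and stop on an object; the grip force is fixed at half the most. Time passes only in rows, so rows that do not move let the fingers close. It gives the time, the measured TCP pose, the force and the opening at its end, in the units of the state.
- robot.get_obs(): the state, without advancing time (a new reading comes with each control period).
- snapshot(name): name is "side" or "top" or "wrist"; returns a dict with "img" (384x512x3 uint8, blue, green, red), "camera_matrix" (3x3 intrinsics, pixels), "dist" ([k1, k2, p1, p2, k3] as OpenCV has them; the pictures are not rectified), "origin" and "rotation" of the camera in the world. Camera axes: x right, y down, z forward; pixel columns grow to the right and rows downward; lengths in m; the calibration is good to about 2 mm. A picture is of the moment at which its call begins. There is no depth.
- robot.close_job(): hands the job in, once; it reports no verdict.
Trained networks look in a picture, given as the dict that the camera call returned (one of the last four; its "shot" number tells which), for a name from the list of things; names that differ only in an ending like _2 or _b are one class to them, and where a whole thing is asked for, a point or a joint stands for the part that bears it (a point fixed in the world has none). Each returns a list of dicts, best first, with "conf" (0 to 1); they miss things now and then, are a little off and sometimes report something else, mostly with a low value. They report only what shows in the picture. A call takes as long as a camera call.
- models.spot_in(query, picture): "bbox" ([left, top, width, height] as shares, 0 to 1, of the picture: columns of its width, rows of its height, round what is visible of it).
- models.tip_of(query, picture): "centre" ([column, row] as shares, 0 to 1, of the picture: columns of its width, rows of its height: a listed point, or the origin of a listed thing).
The state is a dict: "time": time; "joint_positions": joint angles; "qvel": joint speeds; "joint_torque": joint torques, N m; "tool_pos": TCP position; "ee_rot": TCP orientation; "wrist_force": force on the tool from outside, world axes, zero at the start; "wrist_torque": the same for the moment, N m; "width": finger opening in m.
Only numpy, scipy, OpenCV 4.12 (cv2) and the standard library are available. Lean on these libraries where they do the work, as an engineer would, in place of code of your own. Each camera call takes 0.05 s, during which the arm holds its last target. There are 200 camera calls.

TASK

Pack this microtome kit in the grey transport box with the heaviest parts lowest. Press the red release button of the bayonet dock, turn the steel specimen chuck a quarter turn anticlockwise (seen from above) and lift it off; lay the chuck and every steel casting on the floor of the box, then seat the aluminium insert tray level on the box's four corner posts above them, and have every tissue cassette end up in the tray, side by side and flat with the wax up. Leave the blue-handled brush where it is.

Things in the scene. Friction and masses are not known exactly. Their poses are not given: they have to be found in the camera images.
- box: open grey transport box, fixed to the bench, outside 132 (x) x 188 (y) x 107 mm high, walls 5 mm, inside 122 x 178 mm, inner floor 26 mm above the origin. In each inner corner stands a 15 x 15 mm post whose top is 84 mm above the origin; the insert tray rests on these posts. Origin at the centre of the underside; z up, y along the length
- dock: grey bayonet dock, fixed, plate 96 (x) x 88 (y) x 8 mm; origin: centre of its underside, z up, chuck on the axis. Claws at +x and -x (22 mm high, 22 to 37 mm from the axis) overhang the chuck's lugs. Once released the chuck turns anticlockwise from above, is free to lift from about 55 deg, end stop at about 105 deg. Chuck apart, nothing here is over 30 mm high
- release (a joint): release button of the dock, m: 0 = up and locked, 0.008 = fully pressed (released from 0.0065); pushed straight down, needs about 3 N, no spring, stays down when pressed. While it is up its steel pin blocks the chuck from turning
- release_top (a point): centre of the top face of the red round release button (18 mm across), 33 mm in +x and 33 mm in +y of the dock's axis, 30 mm above the bench when up, 22 mm when pressed
- chuck: steel specimen chuck, 0.5 kg (heavy part, always present), 52 mm high, origin at the centre of its underside, z up. Round foot 36 mm across with two brass lugs along +x and -x (60 mm over both); square head 30 x 30 mm, sides along x and y, 24 to 52 mm above the underside: grasp and turn it there. Starts locked in the dock, x along the dock's x, underside 8 mm up
- casting_1: dark steel knife-clamp casting shaped like an upside-down T, 0.4 kg (a heavy part; may be absent): foot 44 (x) x 50 (y) x 16 mm, on it an upright web 20 (x) x 50 (y) mm up to 42 mm high; grasp across the 20 mm web. Origin at the centre of the underside, z up
- casting_2: dark steel knife-clamp casting shaped like an upside-down T, 0.4 kg (a heavy part; may be absent): foot 44 (x) x 50 (y) x 16 mm, on it an upright web 20 (x) x 50 (y) mm up to 42 mm high; grasp across the 20 mm web. Origin at the centre of the underside, z up
- tray: aluminium insert tray 112 (x) x 168 (y) x 27 mm, 0.15 kg, on four 13 mm corner feet; floor top 17 mm above their underside, rim 4 mm thick; black upright grip in the middle, 12 (x) x 60 (y) mm, top 58 mm up: grasp across the 12 mm. Origin: centre, at the underside of the feet, z up. 5 mm to spare all round in the box. Starts before the microtome (0.34 m tall): carry it left before going ahead
- cassette_yellow: yellow plastic tissue cassette 28 x 40 x 13 mm with a whitish wax block on top, 12 g (a light part; may be absent). Origin at the centre of its underside, x across the 28 mm, y along the 40 mm, z up; grasp across the 28 mm, by the coloured cassette (lowest 6 mm; the wax block above it is 24 mm wide)
- cassette_pink: pink plastic tissue cassette 28 x 40 x 13 mm with a whitish wax block on top, 12 g (a light part; may be absent). Origin at the centre of its underside, x across the 28 mm, y along the 40 mm, z up; grasp across the 28 mm, by the coloured cassette (lowest 6 mm; the wax block above it is 24 mm wide)
- cassette_blue: blue plastic tissue cassette 28 x 40 x 13 mm with a whitish wax block on top, 12 g (a light part; may be absent). Origin at the centre of its underside, x across the 28 mm, y along the 40 mm, z up; grasp across the 28 mm, by the coloured cassette (lowest 6 mm; the wax block above it is 24 mm wide)
- brush: fine brush with a blue handle, 9 x 175 x 9 mm, lying near the front edge, before the water bath: leave alone

How it is judged:
On the way, in this order (a step that is already met when the one before it is completed fails the run):
1. the release button is pressed fully down while the chuck is still in its dock (value of joint release above 0.0065 m and distance between chuck and dock below 0.02 m), for 0.1 s.
2. the chuck has been turned out of its claws and lifted off the dock (z of chuck in the frame of dock above 0.04 m), for 0.1 s.
3. the chuck and all castings are low in the box (x of casting_1 in the frame of box between -0.058 and 0.058 m and y of casting_1 in the frame of box between -0.086 and 0.086 m and z of each of casting_1, casting_2, chuck in the frame of box below 0.066 m and x of casting_2 in the frame of box between -0.058 and 0.058 m and y of casting_2 in the frame of box between -0.086 and 0.086 m and x of chuck in the frame of box between -0.058 and 0.058 m and y of chuck in the frame of box between -0.086 and 0.086 m), for 0.2 s.
4. the insert tray sits on the corner posts over them (horizontal distance between tray and box below 0.01 m and z of tray in the frame of box between 0.08 and 0.089 m and angle between tray's own z axis and vertical below 0.06 rad), for 0.2 s.
At the end, for the whole second after the job is handed in: chuck and castings in the box under the tray (origins under 66 mm above its underside); tray centre within 10 mm of the box centre, 80 to 89 mm up, tilt under 0.06 rad; every cassette inside the rim, 11 to 25 mm above the tray origin, tilt under 0.2 rad, wax up; all at rest (all of step 3 and all of step 4 and x of cassette_yellow in the frame of tray between -0.052 and 0.052 m and y of cassette_yellow in the frame of tray between -0.08 and 0.08 m and z of cassette_yellow in the frame of tray between 0.011 and 0.025 m and angle between each of cassette_yellow, cassette_pink, cassette_blue's own z axis and vertical below 0.2 rad and x of cassette_pink in the frame of tray between -0.052 and 0.052 m and y of cassette_pink in the frame of tray between -0.08 and 0.08 m and z of cassette_pink in the frame of tray between 0.011 and 0.025 m and x of cassette_blue in the frame of tray between -0.052 and 0.052 m and y of cassette_blue in the frame of tray between -0.08 and 0.08 m and z of cassette_blue in the frame of tray between 0.011 and 0.025 m and linear speed of each of casting_1, casting_2, cassette_yellow, cassette_pink, cassette_blue, chuck, tray below 0.02 m/s); the robot touches nothing.
It fails at once if the brush is moved more than 4 cm (distance of brush from where it was at the start of the episode above 0.04 m).
Of casting_1, casting_2 only 1 to 2 are there at a start; the rules pass over those that are not, and their reading is None.
Of cassette_yellow, cassette_pink, cassette_blue only 2 to 3 are there at a start; the rules pass over those that are not, and their reading is None.
At some moment in a run one of casting_1, casting_2 may be knocked a few centimetres aside while the robot is not near it.
It also fails if it takes over 210 s, if anything falls off the work surface, if the arm or the gripper's body presses on something with over 40 N, if the wrist force passes 120 N, or if a joint passes its speed limit or range.

## Working session

There is one attempt and no reset: what is moved stays moved. The work goes in short steps, Python scripts to look and compute and a tool call to move; the robot and the scene stay as the last step left them, time stands still between calls to the robot, and variables do not carry over. Pictures are saved under pics/ and viewed, about 12 in all and at most 16, crops included, and the job is handed in when it is done.

Besides the shell and the picture viewer there is one more tool, called after "Request:" as name(argument=value, ...), one argument or row to a line, values as JSON. arm_command: Moves the arm, as the interface text tells. Its arguments: {"type":"object","properties":{"commands":{"type":"string"}},"required":["commands"]}

```bash
ls; mkdir -p pics; cat > h.py <<'E'
import numpy as np, cv2, json
from bench import robot, snapshot, models
def ray(s,px):
    K=np.array(s["camera_matrix"]);d=np.array(s["dist"])
    u=cv2.undistortPoints(np.array([[px]],float),K,d)[0,0]
    R=np.array(s["rotation"]);v=R@np.array([u[0],u[1],1.]);return np.array(s["origin"]),v/np.linalg.norm(v)
def atz(s,px,z):
    o,v=ray(s,px);return o+v*(z-o[2])/v[2]
def proj(s,p):
    R=np.array(s["rotation"]);rv=cv2.Rodrigues(R.T)[0];t=-R.T@np.array(s["origin"])
    return cv2.projectPoints(np.array(p,float).reshape(-1,1,3),rv,t,np.array(s["camera_matrix"]),np.array(s["dist"]))[0][:,0]
def tri(rs):
    A=sum(np.eye(3)-np.outer(v,v) for o,v in rs);b=sum((np.eye(3)-np.outer(v,v))@o for o,v in rs)
    return np.linalg.solve(A,b)
def look(s,q):
    return [(np.array(d["centre"])*[512,384],d["conf"]) for d in models.tip_of(q,s)]
def box(s,q):
    return [(np.array(d["bbox"])*[512,384,512,384],d["conf"]) for d in models.spot_in(q,s)]
def st():
    o=robot.get_obs();print({k:np.round(o[k],3).tolist() for k in("time","tool_pos","ee_rot","wrist_force","width","joint_positions")})
E
python3 - <<'E'
from h import *
np.set_printoptions(precision=3,suppress=True)
st()
S={n:snapshot(n) for n in("side","top","wrist")}
for n in S:
    cv2.imwrite(f"pics/{n}0.png",S[n]["img"]);print(n,np.array(S[n]["origin"]),np.array(S[n]["rotation"]).tolist())
cv2.imwrite("pics/a0.png",cv2.resize(S["top"]["img"],(800,600)))
for q in "box dock release_top chuck casting_1 tray cassette_yellow cassette_pink cassette_blue brush".split():
    for n in ("top","side"):
        print(q,n,[(c.round(1).tolist(),round(f,2)) for c,f in look(S[n],q)][:4])
E
```

```text
pics
{'time': 0.0, 'tool_pos': [0.239, 0.495, 0.166], 'ee_rot': [-3.139, -0.0, 2.691], 'wrist_force': [-0.028, -0.008, -0.184], 'width': 0.094, 'joint_positions': [1.017, 0.088, 1.372, -0.0, 1.684, -0.103]}
side [0.1   0.138 0.78 ] [-2.573259555658665, 0.0041257198956610175, -1.9161000220361775]
top [ 0.44  -0.022  0.966] [-3.0518573552752173, -0.012903241308394042, -1.5533908895953241]
wrist [0.173 0.527 0.384] [2.883374603330264, 0.0016379522385685519, 1.1212600772209622]
box top [([275.7, 144.6], 0.62)]
box side [([275.8, 154.0], 0.82)]
dock top [([233.1, 223.3], 0.73)]
dock side [([255.8, 239.3], 0.64)]
release_top top [([216.3, 211.0], 0.6)]
release_top side [([235.6, 226.1], 0.62)]
chuck top [([229.9, 222.7], 0.64)]
chuck side [([258.0, 235.6], 0.75)]
casting_1 top [([298.0, 236.4], 0.64)]
casting_1 side [([332.9, 227.1], 0.84)]
tray top [([346.8, 243.0], 0.91), ([155.3, 245.1], 0.36)]
tray side [([385.1, 212.4], 0.74)]
cassette_yellow top [([218.2, 135.2], 0.53)]
cassette_yellow side [([205.6, 160.5], 0.68)]
cassette_pink top [([207.1, 153.0], 0.69)]
cassette_pink side [([208.4, 185.1], 0.53)]
cassette_blue top []
cassette_blue side []
brush top [([154.9, 246.9], 0.73)]
brush side [([173.1, 282.8], 0.52)]
```

View pics/a0.png

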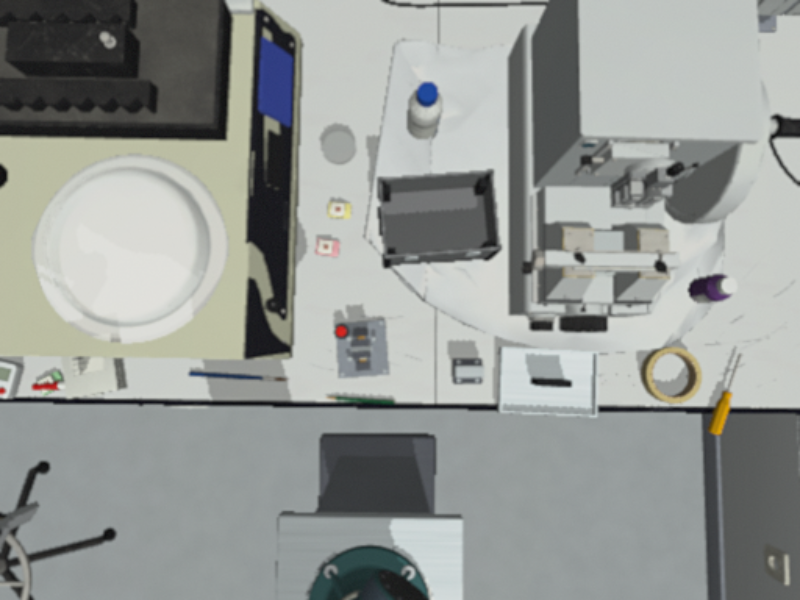

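View pics/side0.png

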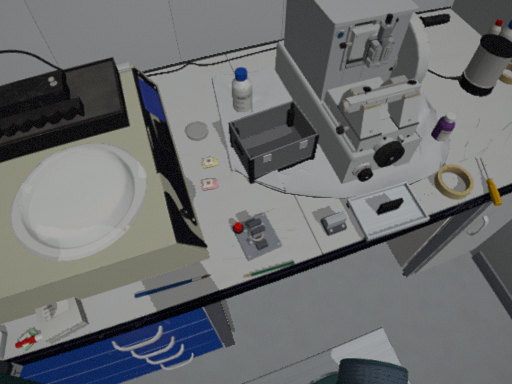

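The top view (800x600) shows the box at (438,218), dock (361,348), a casting (467,370), tray (549,381), yellow cassette (339,209), pink (328,246), and brush (238,376). There is no second casting or blue cassette so far. Camera rotations are given as rpy, so I'll fix the helper and triangulate.

```bash
python3 - <<'E'
s=open('h.py').read()
s=s.replace('def ray','from scipy.spatial.transform import Rotation as Ro\ndef RR(s): return Ro.from_euler("xyz",s["rotation"]).as_matrix()\ndef ray',1).replace('R=np.array(s["rotation"])','R=RR(s)')
open('h.py','w').write(s)
E
python3 - <<'E'
from h import *
np.set_printoptions(precision=3,suppress=True)
S={n:snapshot(n) for n in("side","top")}
print(S["top"]["camera_matrix"],S["top"]["dist"])
for q in "box dock release_top chuck casting_1 tray cassette_yellow cassette_pink brush".split():
    a=look(S["top"],q);b=look(S["side"],q)
    if a and b: 
        r=[ray(S["top"],a[0][0]),ray(S["side"],b[0][0])];print(q,"tri",tri(r),"z0 top",atz(S["top"],a[0][0],0),"side",atz(S["side"],b[0][0],0))
print(proj(S["top"],[[0,0,0],[.24,.495,.167],[.3,0,0]]))
t=S["top"]["img"];cv2.imwrite("pics/c1.png",cv2.resize(t[95:270,190:400],(800,667))[:600])
w=snapshot("wrist");cv2.imwrite("pics/w1.png",w["img"])
E
```

```text
[[348.872   0.    251.875]
 [  0.    348.872 190.678]
 [  0.      0.      1.   ]] [-0.007  0.     0.     0.     0.   ]
dock tri [0.436 0.019 0.008] z0 top [0.435 0.017 0.   ] side [0.441 0.02  0.   ]
release_top tri [0.469 0.059 0.027] z0 top [0.469 0.061 0.   ] side [0.482 0.057 0.   ]
chuck tri [ 0.902 -0.174 -1.088] z0 top [ 0.655 -0.1    0.   ] side [0.437 0.014 0.   ]
casting_1 tri [ 0.402 -0.164  0.005] z0 top [ 0.405 -0.16   0.   ] side [ 0.402 -0.172  0.   ]
tray tri [ 0.388 -0.298  0.01 ] z0 top [ 0.387 -0.302  0.   ] side [ 0.393 -0.302  0.   ]
cassette_yellow tri [ 0.687  0.066 -0.005] z0 top [0.683 0.059 0.   ] side [0.687 0.074 0.   ]
cassette_pink tri [ 0.627  0.086 -0.015] z0 top [0.624 0.085 0.   ] side [0.617 0.086 0.   ]
brush tri [0.373 0.225 0.052] z0 top [0.369 0.238 0.   ] side [0.393 0.232 0.   ]
[[235.926 388.37 ]
 [ 13.046 308.064]
 [238.268 273.399]]
```

View pics/c1.png

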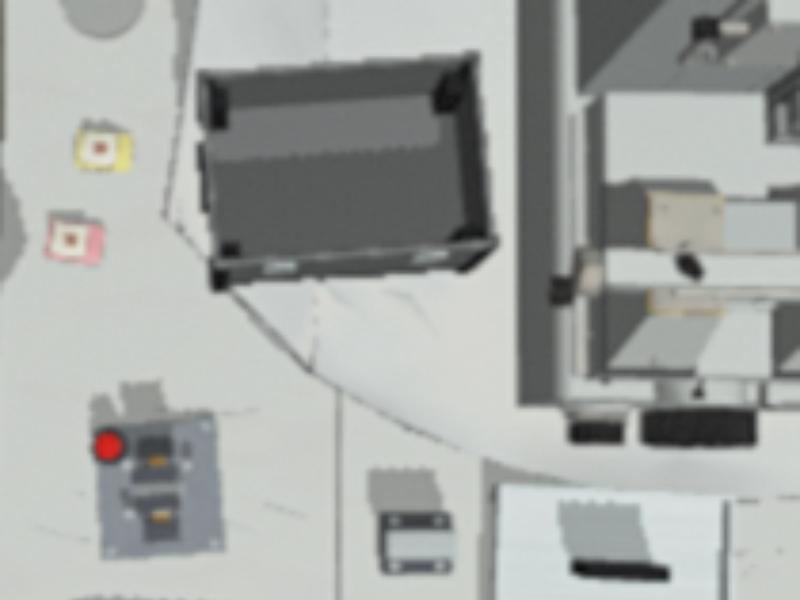

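The crop shows the dock yawed slightly anticlockwise with the button at its upper left. The casting's web lies along world y, as does the tray grip, so grasps open along x. I'll lift and turn to yaw π/2.

Request:
arm_command(
  commands="0 0 -15 0 0 10.7 1;0 0 -15 0 0 10.7 1;0 0 -15 0 0 10.7 1;0 0 -15 0 0 10.7 1;0 0 -15 0 0 10.7 1;0 0 -15 0 0 10.7 1;0 0 0 0 0 0 1",
)

```text
time: 3.08
tool_pos: [0.2395, 0.4948, 0.2594]
ee_rot: [-3.141, 0.001, 1.562]
wrist_force: [-0.3, -0.2, -0.0]
width: 0.094
```

Request:
arm_command(
  commands="-60 23 0 0 0 0 1;-60 23 0 0 0 0 1;-60 23 0 0 0 0 1;-60 23 0 0 0 0 1;-60 23 0 0 0 0 1;-60 23 0 0 0 0 1;-60 23 0 0 0 0 1;-60 23 0 0 0 0 1;-60 23 0 0 0 0 1;0 0 0 0 0 0 0",
)

```text
time: 4.32
tool_pos: [0.4438, -0.035, 0.2498]
ee_rot: [-3.132, 0.005, 1.6]
wrist_force: [0.4, 0.0, -1.4]
width: 0.0871
```

```bash
python3 - <<'E'
from h import *
np.set_printoptions(precision=3,suppress=True)
st()
w=snapshot("wrist");cv2.imwrite("pics/w2.png",cv2.resize(w["img"],(800,600)));print(w["origin"],w["rotation"],w["camera_matrix"])
Z=dict(dock=0,release_top=.03,chuck=.008,casting_1=0,cassette_yellow=0,cassette_pink=0,cassette_blue=0,tray=0,box=0)
for q in Z:
    print(q,[(c.round(1).tolist(),round(f,2),atz(w,c,Z[q])) for c,f in look(w,q)][:3])
import pickle;pickle.dump(w,open("w2.pkl","wb"))
E
```

```text
{'time': 4.325, 'tool_pos': [0.444, -0.035, 0.25], 'ee_rot': [-3.132, 0.005, 1.6], 'wrist_force': [0.426, 0.006, -1.39], 'width': 0.087, 'joint_positions': [-0.2, -0.141, 1.431, -0.008, 1.859, -0.231]}
[0.444 0.04  0.467] [2.879 0.009 0.03 ] [[295.841   0.    252.369]
 [  0.    295.841 191.375]
 [  0.      0.      1.   ]]
dock [([250.9, 126.2], 0.73, array([0.438, 0.019, 0.   ]))]
release_top [([273.6, 99.3], 0.68, array([0.47 , 0.059, 0.03 ]))]
chuck [([249.3, 127.4], 0.6, array([0.436, 0.017, 0.008])), ([251.9, 127.1], 0.54, array([0.44 , 0.018, 0.008]))]
casting_1 [([226.6, 235.9], 0.74, array([ 0.402, -0.166,  0.   ]))]
cassette_yellow [([251.7, 126.7], 0.67, array([0.439, 0.018, 0.   ])), ([412.4, 102.9], 0.61, array([0.687, 0.064, 0.   ]))]
cassette_pink [([369.6, 85.7], 0.63, array([0.616, 0.086, 0.   ]))]
cassette_blue []
tray [([218.1, 304.2], 0.64, array([ 0.387, -0.304,  0.   ])), ([251.9, 127.4], 0.29, array([0.44 , 0.017, 0.   ]))]
box [([381.4, 204.1], 0.77, array([ 0.66 , -0.101,  0.   ])), ([273.9, 98.1], 0.49, array([0.472, 0.062, 0.   ]))]
```

View pics/w2.png

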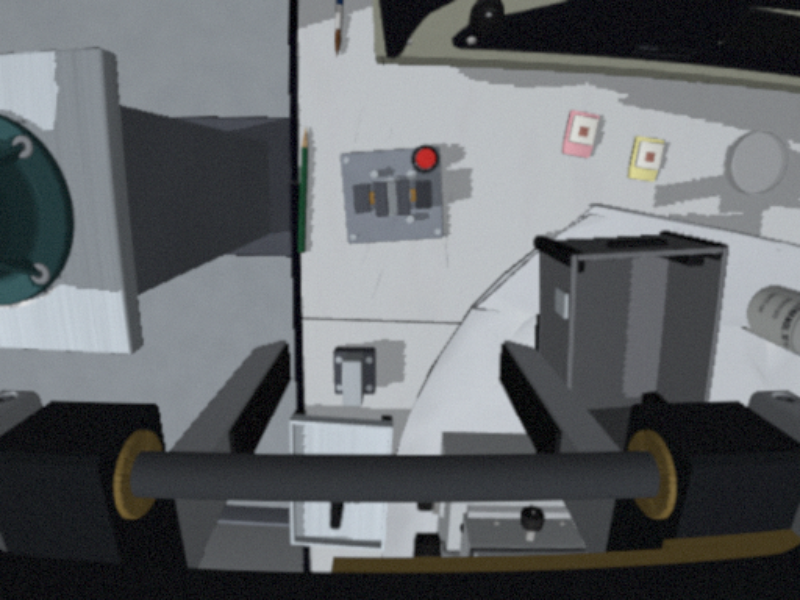

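The wrist view (800x600) shows the dock (393,195), red button (425,158), casting (354,372), and two cassettes at (583,133) and (647,158). It agrees with the top/side result. I'll approach the button with the fingers shut.

Request:
arm_command(
  commands="46 12 20 0 0 1.7 0;46 12 20 0 0 0 0;0 0 50 0 0 0 0;0 0 50 0 0 0 0;0 0 30 0 0 0 0;0 0 20 0 0 0 0;0 0 10 0 0 0 0;0 0 0 0 0 0 0",
)

```text
time: 5.82
tool_pos: [0.4668, 0.0671, 0.0478]
ee_rot: [3.14, 0.006, 1.583]
wrist_force: [-0.2, -0.1, 0.2]
width: 0.0005
```

```bash
python3 - <<'E'
from h import *
np.set_printoptions(precision=3,suppress=True)
st()
T=snapshot("top");S=snapshot("side");w=snapshot("wrist")
r=[]
for n,s in zip("tsw",(T,S,w)):
    l=look(s,"release_top");print(n,[(c.round(1),round(f,2),atz(s,c,.03)) for c,f in l][:2])
i=w["img"];cv2.imwrite("pics/w3.png",cv2.resize(i,(800,600)))
E
```

```text
{'time': 5.825, 'tool_pos': [0.467, 0.067, 0.048], 'ee_rot': [3.14, 0.006, 1.583], 'wrist_force': [-0.174, -0.131, 0.198], 'width': 0.0, 'joint_positions': [0.028, -0.032, 1.733, -0.006, 1.439, 0.016]}
t []
s []
w [(array([253.7, 215.6]), 0.68, array([0.47 , 0.057, 0.03 ]))]
```

View pics/w3.png

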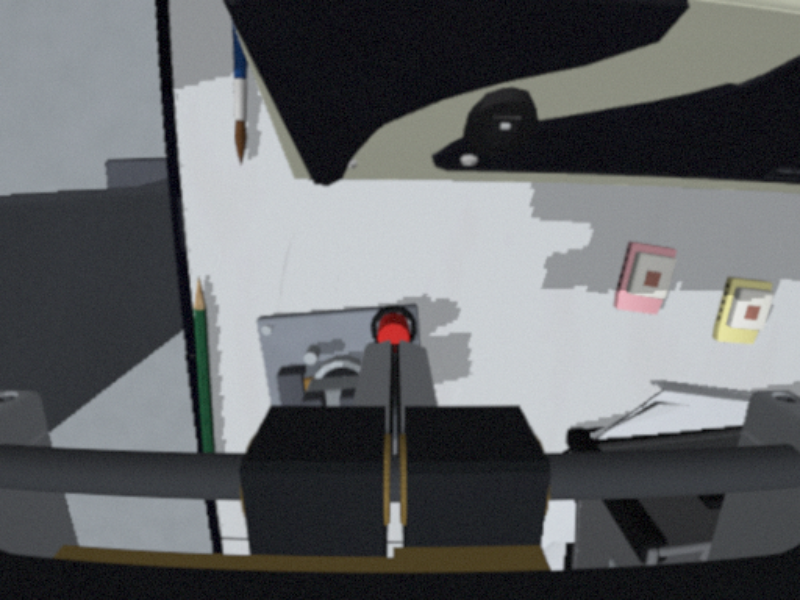

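The button shows just ahead of the fingertips at (393,325), which gives a position of (0.470, 0.057). I'll shift about −9 mm in y and press.

Request:
arm_command(
  commands="-9 3 0 0 0 0 0;0 0 8 0 0 0 0;0 0 7 0 0 0 0;0 0 5 0 0 0 0;0 0 4 0 0 0 0;0 0 3 0 0 0 0;0 0 1 0 0 0 0",
)

```text
time: 7.0
tool_pos: [0.4716, 0.0569, 0.0196]
ee_rot: [3.137, 0.006, 1.582]
wrist_force: [0.3, -0.2, 0.3]
width: 0.0007
```

Request:
arm_command(
  commands="0 0 2 0 0 0 0;0 0 0 0 0 0 0",
)

```text
time: 7.25
tool_pos: [0.4718, 0.057, 0.0176]
ee_rot: [3.136, 0.006, 1.582]
wrist_force: [0.2, 0.2, -0.2]
width: 0.0005
```

Request:
arm_command(
  commands="0 0 -40 0 0 0 0;-20 0 -50 0 0 0 0;-30 0 -20 0 0 0 0;0 0 0 0 0 0 0",
)

```text
time: 7.75
tool_pos: [0.4715, 0.0068, 0.1309]
ee_rot: [3.137, 0.007, 1.584]
wrist_force: [-0.2, 0.3, -0.3]
width: 0.0005
```

```bash
python3 - <<'E'
from h import *
np.set_printoptions(precision=3,suppress=True)
st()
T=snapshot("top");S=snapshot("side");w=snapshot("wrist")
for n,s in zip("tsw",(T,S,w)):
    for q,z in(("release_top",.022),("dock",0)):
        l=look(s,q);print(n,q,[(c.round(1),round(f,2),atz(s,c,z),atz(s,c,.03)) for c,f in l][:2])
i=w["img"];cv2.imwrite("pics/w4.png",cv2.resize(i[60:300,120:440],(800,600)))
E
```

```text
{'time': 7.75, 'tool_pos': [0.472, 0.007, 0.131], 'ee_rot': [3.137, 0.007, 1.584], 'wrist_force': [-0.152, 0.294, -0.275], 'width': 0.0, 'joint_positions': [-0.101, -0.083, 1.613, -0.006, 1.606, -0.114]}
t release_top []
t dock []
s release_top [(array([238.4, 231.2]), 0.66, array([0.456, 0.057, 0.022]), array([0.452, 0.058, 0.03 ]))]
s dock [(array([257.3, 236.2]), 0.81, array([0.438, 0.016, 0.   ]), array([0.425, 0.021, 0.03 ]))]
w release_top []
w dock [(array([226.4, 169.2]), 0.79, array([0.44 , 0.017, 0.   ]), array([0.442, 0.023, 0.03 ]))]
```

View pics/w4.png

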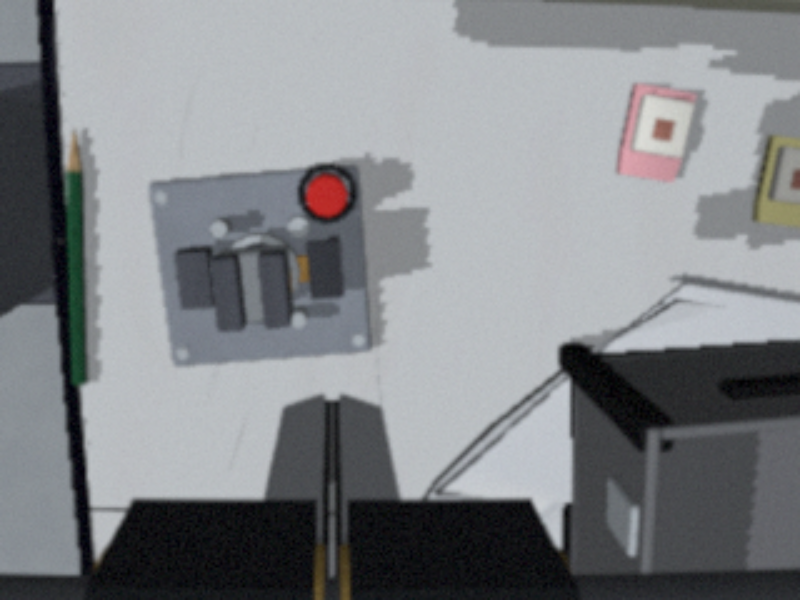

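The crop shows the red disc at (327,193) inside its dark ring. I'll check numerically whether it sank, using the red centroids before and after.

```bash
python3 - <<'E'
from h import *
import pickle
np.set_printoptions(precision=4,suppress=True)
def red(i,c):
    b,g,r=[i[...,k].astype(int) for k in range(3)]
    m=((r>110)&(r>2*g)&(r>2*b)).astype(np.uint8)
    n,l,s,ce=cv2.connectedComponentsWithStats(m)
    k=[j for j in range(1,n) if s[j,4]>8]
    j=min(k,key=lambda j:np.hypot(*(ce[j]-c)));return ce[j],s[j]
S=snapshot("side");T=snapshot("top");w=snapshot("wrist");w2=pickle.load(open("w2.pkl","rb"))
S0=dict(S,img=cv2.imread("pics/side0.png"));T0=dict(T,img=cv2.imread("pics/top0.png"))
P={}
for n,s,c in(("S0",S0,(236,226)),("S",S,(238,231)),("T0",T0,(216,211)),("T",T,(216,211)),("w2",w2,(273,99)),("w",w,(251,137))):
    p,a=red(s["img"],c);P[n]=ray(s,p);print(n,p,a,atz(s,p,.03),atz(s,p,.022))
print("before S0 T0",tri([P["S0"],P["T0"]]),"S0 w2",tri([P["S0"],P["w2"]]),"after S w",tri([P["S"],P["w"]]))
E
```

```text
S0 [237.7143 226.2857] [234 222   8  10  56] [0.4647 0.0553 0.03  ] [0.4686 0.0545 0.022 ]
S [237.7302 226.746 ] [234 222   8  10  63] [0.4636 0.0557 0.03  ] [0.4675 0.0548 0.022 ]
T0 [218.     211.7561] [215 209   7   7  41] [0.4658 0.0569 0.03  ] [0.466  0.0576 0.022 ]
T [ 28.6739 246.9783] [ 21 245  16   4  46] [0.3638 0.5544 0.03  ] [0.3632 0.5594 0.022 ]
w2 [272.1484 100.8828] [266  95  13  13 128] [0.4676 0.0565 0.03  ] [0.468  0.0568 0.022 ]
w [250.7032 137.8767] [243 130  17  17 219] [0.4676 0.0568 0.03  ] [0.4676 0.0561 0.022 ]
before S0 T0 [0.4654 0.0561 0.0294] S0 w2 [0.4676 0.0557 0.0249] after S w [0.4675 0.0554 0.0219]
```

The evidence is ambiguous, so I'll press again deeper, reading the force while moving.

Request:
arm_command(
  commands="30 -4 20 0 0 0 0;20 0 50 0 0 0 0;0 0 25 0 0 0 0;0 0 8 0 0 0 0;0 0 4 0 0 0 0",
)

```text
time: 8.98
tool_pos: [0.4673, 0.059, 0.0203]
ee_rot: [3.137, 0.006, 1.586]
wrist_force: [0.0, 0.2, 0.4]
width: 0.0002
```

Request:
arm_command(
  commands="0 0 5 0 0 0 0;0 0 4 0 0 0 0",
)

```text
time: 9.22
tool_pos: [0.4691, 0.0586, 0.0128]
ee_rot: [3.133, 0.006, 1.585]
wrist_force: [-0.6, -0.8, 0.7]
width: 0.0006
```

Request:
arm_command(
  commands="0 0 4 0 0 0 0",
)

```text
time: 9.35
tool_pos: [0.4698, 0.0584, 0.0093]
ee_rot: [3.131, 0.006, 1.585]
wrist_force: [-0.9, -0.9, -0.7]
width: 0.0005
```

```bash
python3 - <<'E'
from h import *
st();print(np.round(robot.get_obs()["joint_torque"],2))
S=snapshot("side");w=snapshot("wrist")
a=cv2.resize(S["img"][180:290,190:330],(560,440));b=cv2.resize(w["img"][120:300,150:350],(240,216))
print(proj(S,[[.4698,.0584,.0093],[.4698,.0584,.0283]]))
c=np.zeros((440,800,3),np.uint8);c[:,:560]=a;c[:216,560:]=b;cv2.imwrite("pics/s5.png",c)
E
```

```text
{'time': 9.35, 'tool_pos': [0.47, 0.058, 0.009], 'ee_rot': [3.131, 0.006, 1.585], 'wrist_force': [-0.874, -0.863, -0.676], 'width': 0.001, 'joint_positions': [0.009, -0.002, 1.785, -0.006, 1.349, -0.004]}
[ 1.000e-02 -2.788e+01 -2.794e+01  5.000e-02  4.000e-02  0.000e+00]
[[236.25113331 228.74863016]
 [235.83517354 225.1811251 ]]
```

View pics/s5.png

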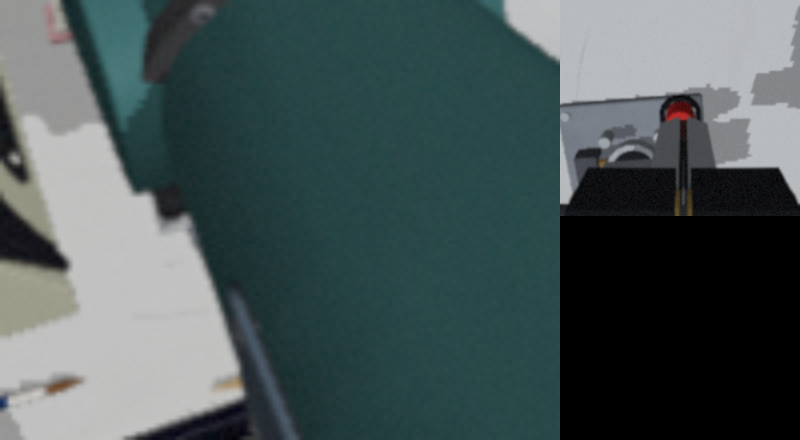

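The wrist inset shows the tips over the button, but there is no force yet at a reading of z=9 mm. I'll continue down in small steps and watch the force.

Request:
arm_command(
  commands="0 0 2.5 0 0 0 0",
)

```text
time: 9.57
tool_pos: [0.4695, 0.0584, 0.0065]
ee_rot: [3.132, 0.006, 1.585]
wrist_force: [-0.1, -0.8, 0.1]
width: 0.0005
```

Request:
arm_command(
  commands="0 0 2.5 0 0 0 0",
)

```text
time: 9.7
tool_pos: [0.4696, 0.0583, 0.004]
ee_rot: [3.132, 0.006, 1.585]
wrist_force: [-0.3, -0.2, -0.3]
width: 0.0004
```

Request:
arm_command(
  commands="0 0 3 0 0 0 0",
)

```text
time: 9.82
tool_pos: [0.4697, 0.0583, 0.0009]
ee_rot: [3.132, 0.006, 1.585]
wrist_force: [-0.5, -0.5, -0.7]
width: 0.0006
```

Request:
arm_command(
  commands="0 0 3 0 0 0 0",
)

```text
time: 9.95
tool_pos: [0.4697, 0.0583, -0.0024]
ee_rot: [3.132, 0.006, 1.585]
wrist_force: [0.0, 0.3, 0.0]
width: 0.0004
```

The reading has gone below the bench with no contact, so the reported TCP and the real tip disagree. I'll back off to a spot where a fixed camera can see the tips, then compare.

Request:
arm_command(
  commands="0 0 -50 0 0 0 0;0 0 -50 0 0 0 0;-60 10 0 0 0 0 1;-60 10 0 0 0 0 1;-40 10 0 0 0 0 1;0 0 0 0 0 0 1;0 0 0 0 0 0 1;0 0 0 0 0 0 1",
)

```text
time: 10.95
tool_pos: [0.5017, -0.1024, 0.1002]
ee_rot: [3.133, 0.006, 1.591]
wrist_force: [0.7, 0.8, 0.1]
width: 0.057
```

```bash
python3 - <<'E'
from h import *
st();o=robot.get_obs()
R=Ro.from_euler("xyz",o["ee_rot"]).as_matrix();t=np.array(o["tool_pos"])
pts=[t+R@np.array([0,s*.047,0]) for s in(-1,1)]+[t]
out=[]
for n in("side","wrist","top"):
    s=snapshot(n);i=s["img"].copy();p=proj(s,pts);print(n,p.round(1).tolist(),np.round(s["origin"],3))
    for q in p: cv2.circle(i,tuple(int(v) for v in q.round()),2,(0,0,255),1)
    out.append(cv2.resize(i,(400,300)))
    if n=="side":
        c=p[2].astype(int);x0=max(0,min(c[0]-80,352));y0=max(0,min(c[1]-60,264));big=cv2.resize(i[y0:y0+120,x0:x0+160],(400,300))
cv2.imwrite("pics/s6.png",np.vstack([np.hstack([out[0],big]),np.hstack(out[1:])]))
E
```

```text
{'time': 10.95, 'tool_pos': [0.502, -0.102, 0.1], 'ee_rot': [3.133, 0.006, 1.591], 'wrist_force': [0.703, 0.834, 0.122], 'width': 0.057, 'joint_positions': [-0.31, 0.018, 1.577, -0.003, 1.537, -0.33]}
side [[305.2, 194.3], [288.3, 162.5], [296.5, 178.0]] [0.1   0.138 0.78 ]
wrist [[191.4, 212.0], [312.3, 212.1], [251.9, 212.1]] [ 0.498 -0.027  0.317]
top [[280.2, 216.6], [279.9, 178.9], [280.0, 197.7]] [ 0.44  -0.022  0.966]
```

View pics/s6.png

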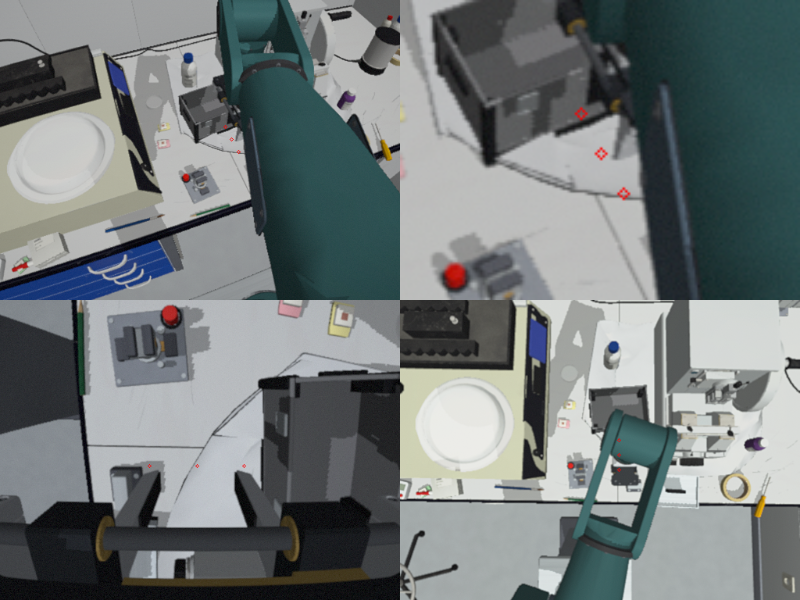

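The side inset suggests the fingers end higher than the projected TCP marks. A touch on bare bench (z=0) will settle it, so I'll shut the fingers and probe at (0.43,−0.075).

Request:
arm_command(
  commands="30 -36 0 0 0 0 0;0 -36 0 0 0 0 0;0 0 40 0 0 0 0;0 0 20 0 0 0 0;0 0 20 0 0 0 0;0 0 5 0 0 0 0;0 0 5 0 0 0 0;0 0 5 0 0 0 0",
)

```text
time: 12.1
tool_pos: [0.4302, -0.0699, 0.0048]
ee_rot: [3.125, 0.008, 1.599]
wrist_force: [-0.3, -0.4, 0.1]
width: 0.0003
```

Request:
arm_command(
  commands="0 0 4 0 0 0 0",
)

```text
time: 12.22
tool_pos: [0.4308, -0.0701, 0.0011]
ee_rot: [3.124, 0.008, 1.6]
wrist_force: [0.4, -0.0, 0.7]
width: 0.0007
```

Request:
arm_command(
  commands="0 0 4 0 0 0 0",
)

```text
time: 12.35
tool_pos: [0.4313, -0.0702, -0.0028]
ee_rot: [3.124, 0.009, 1.6]
wrist_force: [-0.3, -0.4, 0.3]
width: 0.0007
```

Request:
arm_command(
  commands="0 0 4 0 0 0 0;0 0 4 0 0 0 0",
)

```text
time: 12.6
tool_pos: [0.4317, -0.0705, -0.011]
ee_rot: [3.123, 0.009, 1.599]
wrist_force: [0.2, -0.0, -0.4]
width: 0.0001
```

Request:
arm_command(
  commands="0 0 4 0 0 0 0;0 0 4 0 0 0 0",
)

```text
time: 12.85
tool_pos: [0.4318, -0.0706, -0.0196]
ee_rot: [3.123, 0.009, 1.599]
wrist_force: [-0.1, -1.0, -0.5]
width: 0.0006
```

Request:
arm_command(
  commands="0 0 4 0 0 0 0",
)

```text
time: 12.98
tool_pos: [0.4319, -0.0706, -0.0239]
ee_rot: [3.123, 0.009, 1.599]
wrist_force: [0.5, -1.1, 0.1]
width: 0.0003
```

Request:
arm_command(
  commands="0 0 4 0 0 0 0",
)

```text
time: 13.1
tool_pos: [0.432, -0.0706, -0.0282]
ee_rot: [3.123, 0.009, 1.599]
wrist_force: [0.1, 0.5, -0.1]
width: 0.0004
```

Request:
arm_command(
  commands="0 0 4 0 0 0 0",
)

```text
time: 13.22
tool_pos: [0.4321, -0.0707, -0.0325]
ee_rot: [3.123, 0.009, 1.599]
wrist_force: [-0.6, -1.1, -0.3]
width: 0.0001
```

Request:
arm_command(
  commands="0 0 4 0 0 0 0",
)

```text
time: 13.35
tool_pos: [0.4321, -0.0707, -0.0368]
ee_rot: [3.123, 0.009, 1.599]
wrist_force: [-0.1, -0.7, 0.4]
width: 0.0005
```

```bash
python3 - <<'E'
from h import *
st();print(np.round(robot.get_obs()["joint_torque"],2))
o=[snapshot(n) for n in("side","wrist")]
print([np.round(s["origin"],3) for s in o])
S,W=o
cv2.imwrite("pics/s7.png",np.hstack([cv2.resize(S["img"][120:300,170:410],(400,300)),cv2.resize(W["img"],(400,300))]))
E
```

```text
{'time': 13.35, 'tool_pos': [0.432, -0.071, -0.037], 'ee_rot': [3.123, 0.009, 1.599], 'wrist_force': [-0.138, -0.663, 0.379], 'width': 0.001, 'joint_positions': [-0.289, -0.041, 1.924, -0.003, 1.239, -0.317]}
[ 0.000e+00 -2.500e+01 -2.662e+01  5.000e-02  2.000e-02  0.000e+00]
[array([0.1  , 0.138, 0.78 ]), array([0.426, 0.005, 0.179])]
```

View pics/s7.png

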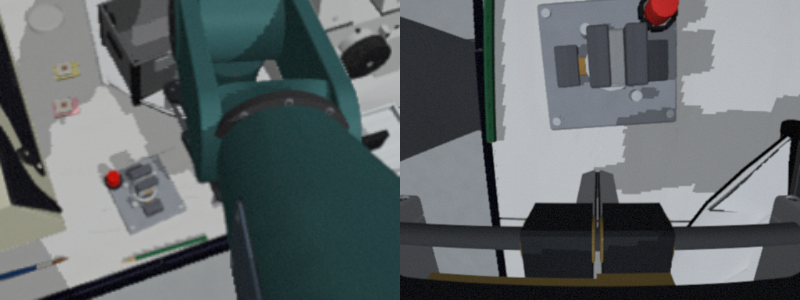

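The dock's scale in the wrist view confirms the camera height (~0.178 m), so the camera pose is sound. It's the tip that sits about 40 mm above the reported TCP. I'll continue to contact.

Request:
arm_command(
  commands="0 0 3 0 0 0 0",
)

```text
time: 13.58
tool_pos: [0.4322, -0.0708, -0.0381]
ee_rot: [3.124, 0.009, 1.599]
wrist_force: [-7.6, 2.9, 24.5]
width: 0.0003
```

Request:
arm_command(
  commands="0 0 3 0 0 0 0",
)

```text
time: 13.7
tool_pos: [0.4322, -0.0707, -0.0381]
ee_rot: [3.125, 0.009, 1.6]
wrist_force: [-10.0, 3.0, 23.9]
width: 0.0005
```

Request:
arm_command(
  commands="0 0 3 0 0 0 0",
)

```text
time: 13.82
tool_pos: [0.4321, -0.0707, -0.0381]
ee_rot: [3.126, 0.008, 1.6]
wrist_force: [-8.7, 2.5, 19.0]
width: 0.0004
```

Contact is at a reading of −38 mm, so the real tip is reported z + 38 mm, with no lateral offset (the wrist-view geometry agrees). I'll use that offset from now on, lift, and go back over the button.

Request:
arm_command(
  commands="0 0 -40 0.9 0.4 0 0;0 0 -60 0 0 0 0;40 14 0 0 0 0 0;40 14 0 0 0 0 0;40 12 0 0 0 0 0;0 0 0 0 0 0 0;0 0 40 0 0 0 0;0 0 10 0 0 0 0;0 0 0 0 0 0 0",
)

```text
time: 14.95
tool_pos: [0.4727, 0.0518, 0.0182]
ee_rot: [3.132, 0.003, 1.597]
wrist_force: [0.6, 0.1, -0.0]
width: 0.0002
```

Request:
arm_command(
  commands="5 -4 0 0.5 0.2 0 0;0 0 12 0 0 0 0;0 0 8 0 0 0 0;0 0 5 0 0 0 0;0 0 4 0 0 0 0;0 0 4 0 0 0 0;0 0 3 0 0 0 0",
)

```text
time: 15.82
tool_pos: [0.4708, 0.0561, -0.0161]
ee_rot: [3.136, -0.0, 1.595]
wrist_force: [-0.5, 0.7, 6.2]
width: 0.0008
```

Request:
arm_command(
  commands="0 0 3 0 0 0 0;0 0 2 0 0 0 0",
)

```text
time: 16.08
tool_pos: [0.4711, 0.0561, -0.0165]
ee_rot: [3.136, 0.0, 1.596]
wrist_force: [-6.8, -0.6, 13.3]
width: 0.0006
```

The button stopped hard at tip z ≈ 21.5 mm, so it is fully pressed. Next I'll move over the chuck axis (0.438, 0.019) and align to the dock's 5° yaw.

Request:
arm_command(
  commands="0 0 -40 0 0 0 0;0 0 -40 0 0 0 0.6;-18 -17 0 0.2 0 -3.4 1;-18 -17 0 0 0 0 1;0 0 0 0 0 0 1;0 0 0 0 0 0 1",
)

```text
time: 16.82
tool_pos: [0.4398, 0.018, 0.0655]
ee_rot: [3.136, 0.0, 1.657]
wrist_force: [0.2, 1.0, -0.5]
width: 0.0473
```

```bash
python3 - <<'E'
from h import *
np.set_printoptions(precision=4,suppress=True)
st();w=snapshot("wrist")
for q,z in(("dock",0),("chuck",.008),("release_top",.022)):
    l=look(w,q);print(q,[(c.round(1),round(f,2),atz(w,c,z)) for c,f in l][:2])
cv2.imwrite("pics/w8.png",cv2.resize(w["img"][120:330,130:410],(800,600)))
E
```

```text
{'time': 16.825, 'tool_pos': [0.44, 0.018, 0.065], 'ee_rot': [3.136, 0.0, 1.657], 'wrist_force': [0.217, 0.977, -0.452], 'width': 0.047, 'joint_positions': [-0.089, -0.122, 1.781, 0.0, 1.478, -0.175]}
dock [(array([250., 189.]), 0.66, array([0.4381, 0.0194, 0.    ]))]
chuck [(array([251.5, 193. ]), 0.6, array([0.4397, 0.0176, 0.008 ]))]
release_top [(array([288.6, 154.8]), 0.77, array([0.469 , 0.0591, 0.022 ]))]
```

View pics/w8.png

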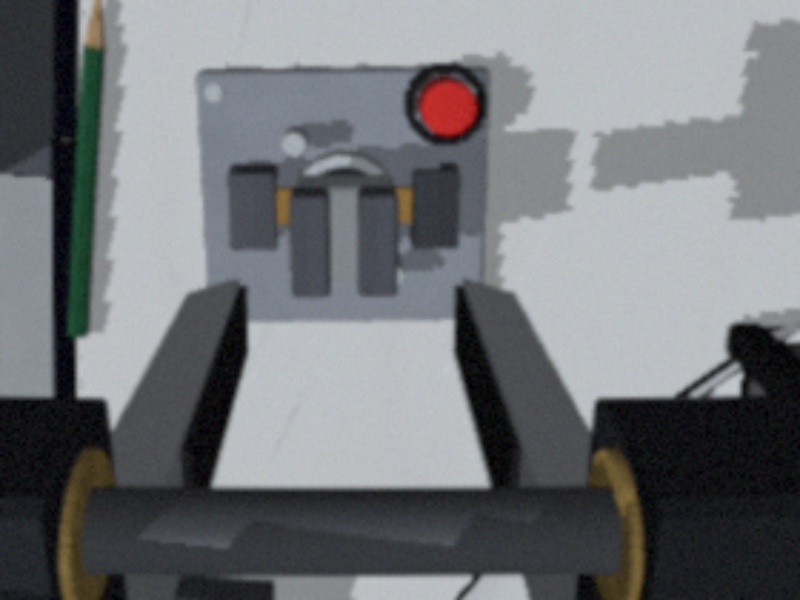

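The crop shows the chuck head between columns 290 and 398, centred between the jaws, with the yaw aligned. I'll descend to tip z ≈ 35 mm and grip.

Request:
arm_command(
  commands="0 -1 30 0.2 0 0 1;0 0 25 0 0 0 1;0 0 10 0 0 0 1;0 0 4 0 0 0 1;0 0 0 0 0 0 0;0 0 0 0 0 0 0;0 0 0 0 0 0 0;0 0 0 0 0 0 0",
)

```text
time: 18.02
tool_pos: [0.443, 0.0191, -0.0022]
ee_rot: [3.134, 0.001, 1.661]
wrist_force: [-0.6, -0.0, -0.1]
width: 0.0574
```

Request:
arm_command(
  commands="0 -4 1 0 0 0 0;0 0 0 0 0 0 0;0 0 0 0 0 0 0;0 0 0 0 0 0 0",
)

```text
time: 18.52
tool_pos: [0.4385, 0.0186, -0.003]
ee_rot: [3.134, 0.002, 1.661]
wrist_force: [0.7, 0.3, 0.2]
width: 0.0296
```

Gripped at 29.6 mm. Now I'll turn anticlockwise (negative rz, since the tool z points down).

Request:
arm_command(
  commands="0 0 0 0 0 -10 0;0 0 0 0 0 -10 0;0 0 0 0 0 -10 0;0 0 0 0 0 -10 0",
)

```text
time: 19.02
tool_pos: [0.4383, 0.0204, -0.003]
ee_rot: [3.135, 0.003, 2.381]
wrist_force: [0.1, 1.0, 0.6]
width: 0.0296
```

Request:
arm_command(
  commands="0 0 0 0 0 -10 0;0 0 0 0 0 -10 0;0 0 0 0 0 -10 0;0 0 0 0 0 -10 0;0 0 0 0 0 -7 0",
)

```text
time: 19.65
tool_pos: [0.4371, 0.0229, -0.003]
ee_rot: [3.134, 0.005, -3.054]
wrist_force: [-1.4, 0.8, 1.4]
width: 0.0298
```

Request:
arm_command(
  commands="0 0 -10 0 0 0 0;0 0 -20 0 0 0 0;0 0 -40 0 0 0 0;0 0 -40 0 0 0 0;0 0 -20 0 0 0 0;0 0 0 0 0 0 0",
)

```text
time: 20.4
tool_pos: [0.4324, 0.022, 0.1258]
ee_rot: [3.132, -0.007, -3.067]
wrist_force: [0.2, -0.2, -6.1]
width: 0.03
```

```bash
python3 - <<'E'
from h import *
np.set_printoptions(precision=4,suppress=True)
st();S=snapshot("side");w=snapshot("wrist")
for n,s in(("s",S),("w",w)):
  for q in("chuck","box","cassette_blue"):
    l=look(s,q);print(n,q,[(c.round(1),round(f,2),atz(s,c,0)) for c,f in l][:2])
cv2.imwrite("pics/w9.png",np.hstack([cv2.resize(S["img"][60:330,170:410],(350,394)),cv2.resize(w["img"],(450,394))]))
E
```

```text
{'time': 20.4, 'tool_pos': [0.432, 0.022, 0.126], 'ee_rot': [3.132, -0.007, -3.067], 'wrist_force': [0.167, -0.17, -6.066], 'width': 0.03, 'joint_positions': [-0.087, -0.159, 1.691, 0.008, 1.618, -1.732]}
s chuck [(array([258.7, 211.1]), 0.45, array([ 0.5015, -0.0102,  0.    ]))]
s box []
s cassette_blue []
w chuck [(array([252.5, 214.5]), 0.78, array([0.4759, 0.0268, 0.    ]))]
w box []
w cassette_blue []
```

View pics/w9.png

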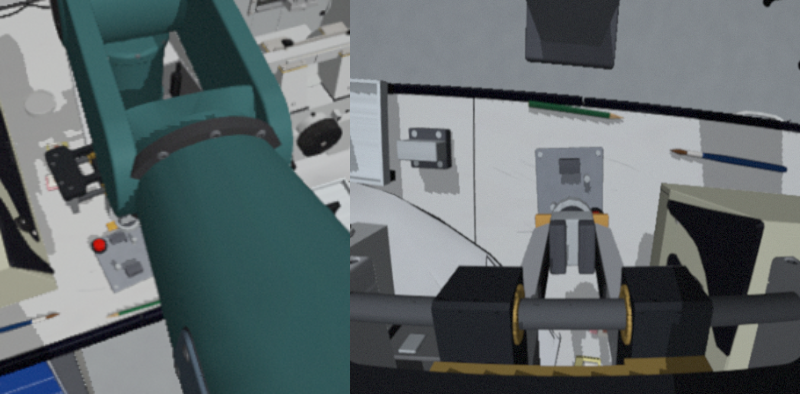

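Chuck lifted clear: the wrist view shows it in the jaws and the dock empty. Next I'll compute the box pose from the rim corners seen in the earlier top crop.

```bash
python3 - <<'E'
from h import *
import pickle
np.set_printoptions(precision=4,suppress=True)
T=snapshot("top");S=snapshot("side")
P=[np.array([190+a/3.81,95+b/3.81]) for a,b in((200,72),(478,55),(495,240),(210,265))]
C=np.array([atz(T,p,.107) for p in P]);print(C,C.mean(0))
T0=dict(T,img=cv2.imread("pics/top0.png"));S0=dict(S,img=cv2.imread("pics/side0.png"));w2=pickle.load(open("w2.pkl","rb"))
# model-fit: gradient at rim edges (outer, z .107), coarse search
X,Y=.066,.094
def edge(cx,cy,yaw,z=.107,x=X,y=Y):
    c,s=np.cos(yaw),np.sin(yaw);k=np.array([(-x,-y),(x,-y),(x,y),(-x,y),(-x,-y)])
    q=np.vstack([np.linspace(k[i],k[i+1],40) for i in range(4)])@np.array([[c,s],[-s,c]])+[cx,cy]
    return np.c_[q,np.full(len(q),z)]
from scipy.optimize import minimize
G={}
for n,s in(("T",T0),("S",S0),("w",w2)):
    g=cv2.GaussianBlur(cv2.cvtColor(s["img"],cv2.COLOR_BGR2GRAY).astype(np.float32),(0,0),1.2)
    G[n]=(s,np.hypot(cv2.Sobel(g,5,1,0),cv2.Sobel(g,5,0,1)))
def sc(v,ns):
    t=0
    for n in ns:
        s,g=G[n];p=proj(s,edge(*v)).astype(np.float32)
        t-=cv2.remap(g,p[:,:1],p[:,1:],1).mean()
    return t
for ns in("T","S","TS","TSw"):
    b=min(((sc((cx,cy,a),ns),cx,cy,a) for cx in np.arange(.635,.68,.003) for cy in np.arange(-.12,-.08,.003) for a in np.arange(-.02,.12,.01)))
    r=minimize(sc,b[1:],args=(ns,),method="Nelder-Mead",options=dict(initial_simplex=[np.array(b[1:])+d for d in([0,0,0],[.002,0,0],[0,.002,0],[0,0,.01])]));print(ns,r.x,r.fun)
E
```

```text
[[ 0.7113 -0.0048  0.107 ]
 [ 0.7269 -0.1894  0.107 ]
 [ 0.6024 -0.2007  0.107 ]
 [ 0.5822 -0.0139  0.107 ]] [ 0.6557 -0.1022  0.107 ]
T [ 0.6535 -0.0996  0.091 ] -201.73565673828125
S [ 0.6537 -0.0834  0.0912] -106.59883117675781
TS [ 0.6543 -0.0999  0.0938] -300.334716796875
TSw [ 0.6552 -0.0994  0.0895] -372.6492004394531
```

Box fit: centre (0.655, −0.0995), yaw 0.09 rad. I'll turn back to yaw ≈1.66 before carrying.

Request:
arm_command(
  commands="0 0 0 0.5 -0.4 9.9 0;0 0 0 0 0 9.9 0;0 0 0 0 0 9.9 0;0 0 0 0 0 9.9 0;0 0 0 0 0 9.9 0;0 0 0 0 0 9.9 0;0 0 0 0 0 9.9 0;0 0 0 0 0 9.9 0;0 0 0 0 0 9.9 0;0 0 -3 0 0 0 0",
)

```text
time: 22.15
tool_pos: [0.4301, 0.0223, 0.1251]
ee_rot: [-3.133, -0.001, 1.612]
wrist_force: [0.7, -0.4, -5.5]
width: 0.0297
```

Request:
arm_command(
  commands="-22 53 -2 -0.5 0 -2.7 0;-22 53 -2 0 0 0 0;-22 53 -2 0 0 0 0;-22 53 -2 0 0 0 0;0 0 0 0 0 0 0",
)

```text
time: 22.78
tool_pos: [0.6539, -0.0493, 0.1288]
ee_rot: [-3.137, -0.003, 1.678]
wrist_force: [-1.0, 0.8, -6.7]
width: 0.0303
```

Request:
arm_command(
  commands="-5 -3 30 0 0 0 0;0 0 40 0 0 0 0;0 0 25 0 0 0 0;0 0 10 0 0 0 0;0 0 0 0 0 0 0",
)

```text
time: 23.4
tool_pos: [0.6497, -0.0535, 0.022]
ee_rot: [-3.136, -0.004, 1.689]
wrist_force: [-0.6, 0.3, -5.0]
width: 0.0298
```

Request:
arm_command(
  commands="0 0 4 0 0 0 0;0 0 3 0 0 0 0;0 0 2 0 0 0 0",
)

```text
time: 23.78
tool_pos: [0.6522, -0.0537, 0.0171]
ee_rot: [3.14, -0.002, 1.69]
wrist_force: [0.7, -0.1, -4.9]
width: 0.0295
```

Request:
arm_command(
  commands="0 0 3 0 0 0 0;0 0 2 0 0 0 0",
)

```text
time: 24.02
tool_pos: [0.6528, -0.0538, 0.0152]
ee_rot: [3.138, -0.001, 1.69]
wrist_force: [-4.5, 0.6, 7.0]
width: 0.0298
```

Request:
arm_command(
  commands="0 0 0 0 0 0 0.6;0 0 0 0 0 0 0.6;0 0 0 0 0 0 0.6;0 0 -30 0 0 0 0.6;0 0 -50 0 0 0 0.6;0 0 -40 0 0 0 0.6",
)

```text
time: 24.78
tool_pos: [0.6521, -0.054, 0.135]
ee_rot: [3.14, -0.002, 1.69]
wrist_force: [0.4, -0.5, 0.0]
width: 0.0562
```

Request:
arm_command(
  commands="-15 -51 0 0 0 0 0.6;-15 -51 0 0 0 0 0.6;-15 -51 0 0 0 0 0.6;-15 -51 0 0 0 0 1;-15 -51 0 0 0 6.8 1;0 0 0 0 0 0 1;0 0 0 0 0 0 1",
)

```text
time: 25.65
tool_pos: [0.4074, -0.1633, 0.1388]
ee_rot: [3.122, 0.005, 1.569]
wrist_force: [0.5, 0.8, -0.4]
width: 0.0923
```

```bash
python3 - <<'E'
from h import *
np.set_printoptions(precision=4,suppress=True)
st();w=snapshot("wrist");T=snapshot("top")
for s in(w,T):
  for q,z in(("casting_1",0),("tray",0),("chuck",.026),("cassette_blue",0)):
    l=look(s,q);print(q,[(c.round(1),round(f,2),atz(s,c,z)) for c,f in l][:2])
# foot corners by eye helper: crop
cv2.imwrite("pics/w10.png",cv2.resize(w["img"],(800,600)))
E
```

```text
{'time': 25.65, 'tool_pos': [0.407, -0.163, 0.139], 'ee_rot': [3.122, 0.005, 1.569], 'wrist_force': [0.492, 0.778, -0.421], 'width': 0.092, 'joint_positions': [-0.515, -0.174, 1.678, 0.005, 1.618, -0.514]}
casting_1 [(array([205. , 156.9]), 0.71, array([ 0.3534, -0.1406,  0.    ]))]
tray [(array([232.5, 277.5]), 0.95, array([ 0.3836, -0.3052,  0.    ]))]
chuck [(array([466.8,  87.1]), 0.59, array([ 0.6525, -0.0563,  0.026 ]))]
cassette_blue []
casting_1 [(array([290.8, 251.7]), 0.81, array([ 0.3607, -0.1429,  0.    ]))]
tray [(array([210.9, 154.2]), 0.66, array([0.6274, 0.0836, 0.    ]))]
chuck [(array([257.6, 144.2]), 0.48, array([ 0.6527, -0.0462,  0.026 ]))]
cassette_blue [(array([232.6, 222. ]), 0.31, array([0.4392, 0.0185, 0.    ]))]
```

View pics/w10.png

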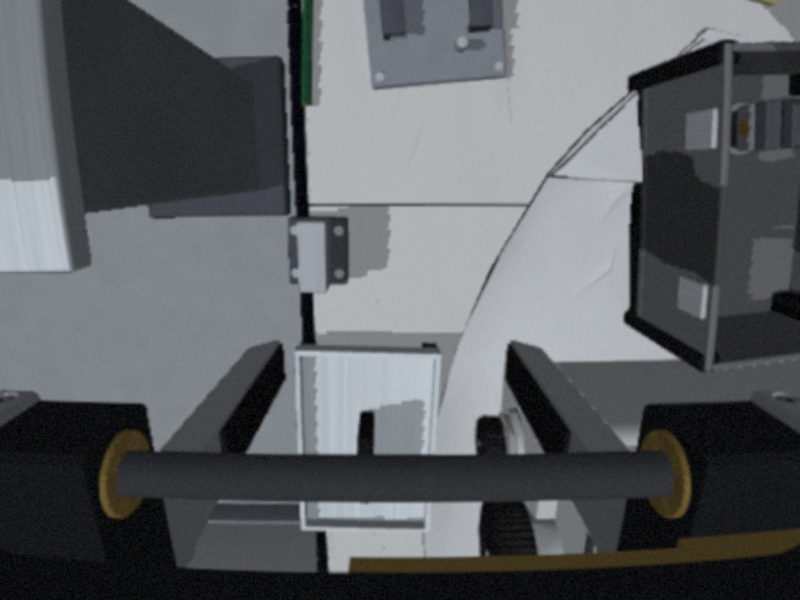

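The wrist view shows the casting at (320,253), knocked to the bench edge at about (0.355, −0.142), and the chuck in the box at (755,125). I'll compute the casting's centre and yaw from its corners.

```bash
python3 - <<'E'
from h import *
np.set_printoptions(precision=4,suppress=True)
w=snapshot("wrist")
f=lambda a,z:np.array([atz(w,np.array(p)*.64,z)[:2] for p in a])
print("foot top",f([(290,217),(347,216),(349,284),(290,283)],.016),f([(290,217),(347,216),(349,284),(290,283)],.016).mean(0))
W=f([(300,221),(326,221),(327,291),(300,290)],.042);print("web",W,W.mean(0))
print("edge",f([(305,150),(308,330)],0))
E
```

```text
foot top [[ 0.3337 -0.1171]
 [ 0.3752 -0.1167]
 [ 0.3754 -0.1674]
 [ 0.331  -0.1664]] [ 0.3538 -0.1419]
web [[ 0.3456 -0.1177]
 [ 0.3631 -0.1178]
 [ 0.3621 -0.1663]
 [ 0.3433 -0.1655]] [ 0.3535 -0.1418]
edge [[ 0.3439 -0.0694]
 [ 0.3399 -0.2092]]
```

Request:
arm_command(
  commands="10 -27 20 1 0.3 0 1;10 -26 40 0 0 0 1;0 0 50 0 0 0 1;0 0 0 0 0 0 1",
)

```text
time: 26.7
tool_pos: [0.3541, -0.143, 0.0264]
ee_rot: [3.139, 0.0, 1.57]
wrist_force: [0.7, 0.0, 0.3]
width: 0.0939
```

Request:
arm_command(
  commands="0 0 25 0 0 0 1;0 0 15 0 0 0 1;0 0 5 0 0 0 1;0 0 0 0 0 0 0;0 0 0 0 0 0 0;0 0 0 0 0 0 0;0 0 0 0 0 0 0;0 0 0 0 0 0 0;0 0 0 0 0 0 0",
)

```text
time: 27.82
tool_pos: [0.3619, -0.1475, -0.0101]
ee_rot: [3.126, 0.009, 1.571]
wrist_force: [-2.7, -1.7, -0.1]
width: 0.0375
```

Request:
arm_command(
  commands="4 -8 0 0.5 0.3 0 0.5;0 0 0 0 0 0 0.5;0 0 4 0 0 0 0.5;0 0 4 0 0 0 0.5",
)

```text
time: 28.32
tool_pos: [0.3535, -0.1432, -0.0187]
ee_rot: [3.134, 0.003, 1.571]
wrist_force: [0.2, -0.1, 0.4]
width: 0.0468
```

Request:
arm_command(
  commands="0 0 0 0 0 0 0;0 0 0 0 0 0 0;0 0 0 0 0 0 0;0 0 0 0 0 0 0;0 0 -5 0 0 0 0;0 0 -20 0 0 0 0;0 0 0 0 0 0 0",
)

```text
time: 29.2
tool_pos: [0.3506, -0.1416, 0.004]
ee_rot: [3.141, -0.0, 1.571]
wrist_force: [-0.3, -0.4, -4.8]
width: 0.0199
```

Casting held at 19.9 mm with 4.8 N of load. Now I'll carry it to the box.

Request:
arm_command(
  commands="0 0 -50 0 0 0 0;0 0 -60 0 0 0 0;0 0 -15 0 0 0 0;0 51 0 0 0 0 0;0 51 0 0 0 0 0;0 51 0 0 0 0 0;0 51 0 0 0 0 0;0 51 0 0 0 0 0;0 47 0 0 0 -5 0;0 0 0 0 0 0 0",
)

```text
time: 30.45
tool_pos: [0.6494, -0.1375, 0.0953]
ee_rot: [-3.104, -0.018, 1.658]
wrist_force: [-1.9, -0.8, -6.0]
width: 0.02
```

Request:
arm_command(
  commands="-5 9 -10 -2.1 -1 0 0;0 0 0 0 0 0 0",
)

```text
time: 30.7
tool_pos: [0.6571, -0.1418, 0.1008]
ee_rot: [-3.136, -0.002, 1.657]
wrist_force: [0.7, -0.6, -4.4]
width: 0.0201
```

Request:
arm_command(
  commands="0 2 30 0 0 0 0;0 0 35 0 0 0 0;0 0 15 0 0 0 0;0 0 5 0 0 0 0;0 0 3 0 0 0 0;0 0 0 0 0 0 0",
)

```text
time: 31.45
tool_pos: [0.6582, -0.1432, 0.0188]
ee_rot: [3.137, 0.003, 1.654]
wrist_force: [0.0, 0.3, -3.2]
width: 0.0195
```

Request:
arm_command(
  commands="0 0 3 0 0 0 0;0 0 2 0 0 0 0;0 0 2 0 0 0 0",
)

```text
time: 31.82
tool_pos: [0.6601, -0.1437, 0.0141]
ee_rot: [3.132, 0.005, 1.654]
wrist_force: [-0.2, 0.6, -4.5]
width: 0.02
```

Request:
arm_command(
  commands="0 -1 4 0 0 0 0;0 0 3 0 0 0 0;0 0 2 0 0 0 0",
)

```text
time: 32.2
tool_pos: [0.6591, -0.1439, 0.0069]
ee_rot: [3.132, 0.005, 1.654]
wrist_force: [-4.4, 1.9, 9.0]
width: 0.0199
```

Request:
arm_command(
  commands="0 0 0 0 0 0 0.5;0 0 0 0 0 0 0.5;0 0 0 0 0 0 0.5;0 0 -40 0 0 0 0.5;0 0 -50 0 0 0 0.5;0 0 -50 0 0 0 0.5;0 0 0 0 0 0 0.5",
)

```text
time: 33.08
tool_pos: [0.6596, -0.1438, 0.1525]
ee_rot: [3.126, 0.007, 1.654]
wrist_force: [-0.6, 0.2, 0.1]
width: 0.0469
```

Request:
arm_command(
  commands="0 -53 -5 0.5 0 0 0.5;0 -53 -5 0 0 0 0.5;0 -53 -5 0 0 0 0.5;0 -53 -5 0 0 5 0.5;-50 -45 0 0 0 0 0.5;-50 0 0 0 0 0 0.5;-45 0 0 0 0 0 0.5;0 0 0 0 0 0 0.5",
)

```text
time: 34.08
tool_pos: [0.3957, -0.3028, 0.1578]
ee_rot: [-3.135, -0.0, 1.566]
wrist_force: [-0.9, 0.4, 0.4]
width: 0.0472
```

```bash
python3 - <<'E'
from h import *
np.set_printoptions(precision=4,suppress=True)
st();w=snapshot("wrist")
for q,z in(("tray",0),("casting_1",.026),("chuck",.026)):
    l=look(w,q);print(q,[(c.round(1),round(f,2),atz(w,c,z)) for c,f in l][:2])
cv2.imwrite("pics/w11.png",cv2.resize(w["img"],(800,600)))
E
```

```text
{'time': 34.075, 'tool_pos': [0.396, -0.303, 0.158], 'ee_rot': [-3.135, -0.0, 1.566], 'wrist_force': [-0.885, 0.415, 0.432], 'width': 0.047, 'joint_positions': [-0.763, -0.022, 1.501, -0.005, 1.667, -0.759]}
tray [(array([245.4, 171.2]), 0.89, array([ 0.3862, -0.3009,  0.    ]))]
casting_1 [(array([481.2,  39.2]), 0.72, array([ 0.6596, -0.1401,  0.026 ]))]
chuck []
```

View pics/w11.png

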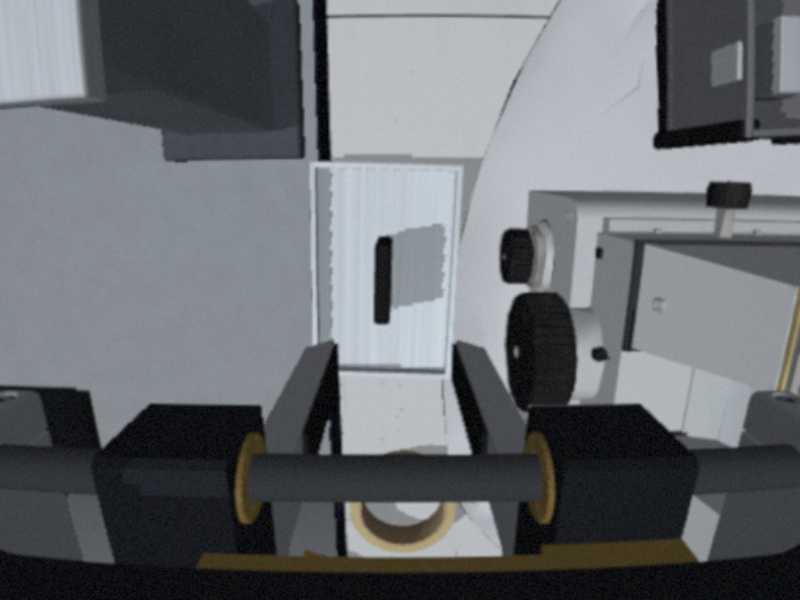

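The wrist view shows the tray with rim corners (312,164), (463,165), (450,377) and the black grip at (383,238–322). The microtome knobs at (517,257) and (540,350) lie close by. I'll compute the grasp and the knob clearance.

```bash
python3 - <<'E'
from h import *
np.set_printoptions(precision=4,suppress=True)
w=snapshot("wrist");T=snapshot("top")
f=lambda a,z:np.array([atz(w,np.array(p)*.64,z)[:2] for p in a])
print("rim",f([(312,164),(463,165),(450,377),(317,371)],.027))
print("grip top",f([(376,238),(391,238),(391,322),(375,322)],.058),f([(376,238),(391,238),(391,322),(375,322)],.058).mean(0))
r=lambda s,p:ray(s,np.array(p)*.64)
print("small",tri([r(w,(512,257)),r(T,(541,324))]),"large",tri([r(w,(530,350)),r(T,(583,324))]))
print("front of knobs at z .1",f([(500,257),(507,350)],.1),f([(500,257),(507,350)],.13))
E
```

```text
rim [[ 0.3362 -0.216 ]
 [ 0.4468 -0.2166]
 [ 0.4426 -0.3843]
 [ 0.3335 -0.3794]]
grip top [[ 0.3841 -0.2665]
 [ 0.3945 -0.2665]
 [ 0.3945 -0.3272]
 [ 0.3829 -0.3272]] [ 0.389  -0.2969]
small [ 0.4825 -0.2821  0.0469] large [ 0.4813 -0.3305  0.1093]
front of knobs at z .1 [[ 0.4611 -0.2724]
 [ 0.4692 -0.3325]] [[ 0.4542 -0.2674]
 [ 0.4615 -0.321 ]]
```

Request:
arm_command(
  commands="13 -8 30 -0.3 0 0.9 0.5;0 0 40 0 0 0 0.5;0 0 25 0 0 0 0.5;0 0 0 0 0 0 0.5",
)

```text
time: 34.88
tool_pos: [0.3913, -0.2837, 0.0644]
ee_rot: [3.137, 0.004, 1.562]
wrist_force: [0.3, 0.4, 0.3]
width: 0.0473
```

Request:
arm_command(
  commands="-6 -3 20 0.2 0 0.6 0.5;0 0 20 0 0 0 0.5;0 0 12 0 0 0 0.5;0 0 6 0 0 0 0.5;0 0 0 0 0 0 0.5",
)

```text
time: 35.5
tool_pos: [0.3934, -0.2918, 0.0121]
ee_rot: [3.131, 0.012, 1.556]
wrist_force: [-0.2, -0.6, -0.5]
width: 0.0468
```

Request:
arm_command(
  commands="1 -5 5 0.5 0.6 0 0.5;0 0 4 0 0 0 0.5;0 0 3 0 0 0 0;0 0 0 0 0 0 0;0 0 0 0 0 0 0;0 0 0 0 0 0 0",
)

```text
time: 36.25
tool_pos: [0.3888, -0.2916, 0.0009]
ee_rot: [3.138, 0.003, 1.556]
wrist_force: [1.3, 0.4, -0.4]
width: 0.0119
```

Request:
arm_command(
  commands="0 0 -10 0 0 0 0;0 0 -30 0 0 0 0;0 0 -50 0 0 0 0;0 0 -50 0 0 0 0;0 0 -25 0 0 0 0;0 0 0 0 0 0 0",
)

```text
time: 37.0
tool_pos: [0.3878, -0.2901, 0.172]
ee_rot: [3.139, 0.002, 1.556]
wrist_force: [-1.1, -1.1, -1.6]
width: 0.0116
```

Request:
arm_command(
  commands="48 0 -2 0 0 -3 0;48 0 -2 0 0 -3 0;48 0 -2 0 0 0 0;48 2 -2 0 0 0 0;0 50 -2 0 0 0 0;0 50 -3 0 0 0 0;0 50 -3 0 0 0 0;0 50 -3 0 0 0 0;0 45 -3 0 0 0 0;0 0 0 0 0 0 0",
)

```text
time: 38.25
tool_pos: [0.6211, -0.0654, 0.1721]
ee_rot: [-3.119, -0.01, 1.663]
wrist_force: [-0.8, 0.1, -2.2]
width: 0.0118
```

Request:
arm_command(
  commands="-30 31 0 -1.3 -0.6 0 0;0 0 0 0 0 0 0",
)

```text
time: 38.5
tool_pos: [0.6525, -0.0921, 0.1668]
ee_rot: [-3.134, -0.002, 1.664]
wrist_force: [-1.3, 0.6, -1.4]
width: 0.0119
```

```bash
python3 - <<'E'
from h import *
np.set_printoptions(precision=4,suppress=True)
st();w=snapshot("wrist");T=snapshot("top");S=snapshot("side")
cv2.imwrite("pics/w12.png",np.hstack([cv2.resize(w["img"],(400,300)),cv2.resize(S["img"][80:230,190:390],(400,300))]))
for s in(w,T,S):
    l=look(s,"tray");print([(c.round(1),round(f,2),atz(s,c,.171)) for c,f in l][:2])
E
```

```text
{'time': 38.5, 'tool_pos': [0.652, -0.092, 0.167], 'ee_rot': [-3.134, -0.002, 1.664], 'wrist_force': [-1.309, 0.602, -1.423], 'width': 0.012, 'joint_positions': [-0.226, 0.341, 1.07, -0.001, 1.738, -0.319]}
[(array([253.6, 224.7]), 0.85, array([ 0.6547, -0.1009,  0.171 ]))]
[(array([282.8, 130.2]), 0.63, array([ 0.6541, -0.1007,  0.171 ]))]
[(array([271.5, 107.7]), 0.83, array([ 0.6649, -0.1016,  0.171 ]))]
```

View pics/w12.png

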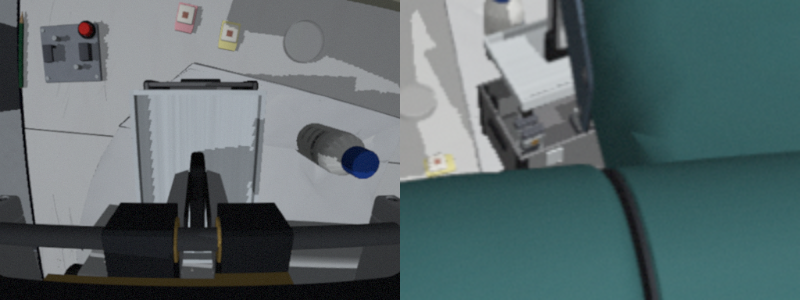

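The wrist view shows the tray parallel to the box, with the box centre about 3–4 mm further ahead. I'll shift +4 mm in x and lower in stages.

Request:
arm_command(
  commands="-1 4 20 -0.3 0 0 0;0 0 20 0 0 0 0;0 0 8 0 0 0 0;0 0 0 0 0 0 0",
)

```text
time: 39.3
tool_pos: [0.6566, -0.0897, 0.1257]
ee_rot: [3.133, 0.001, 1.668]
wrist_force: [0.4, 0.0, -1.2]
width: 0.0118
```

Request:
arm_command(
  commands="-3 -1 5 0.5 0 0 0;0 0 5 0 0 0 0;0 0 0 0 0 0 0",
)

```text
time: 39.67
tool_pos: [0.6569, -0.0932, 0.1174]
ee_rot: [3.139, 0.002, 1.668]
wrist_force: [-0.3, 0.2, -2.5]
width: 0.0118
```

Request:
arm_command(
  commands="0 0 6 0 0 0 0;0 0 5 0 0 0 0;0 0 0 0 0 0 0",
)

```text
time: 40.05
tool_pos: [0.6571, -0.0932, 0.1058]
ee_rot: [3.139, 0.002, 1.668]
wrist_force: [-0.9, 0.8, -2.4]
width: 0.0118
```

Request:
arm_command(
  commands="0 0 5 0 0 0 0;0 0 5 0 0 0 0;0 0 4 0 0 0 0;0 0 3 0 0 0 0",
)

```text
time: 40.55
tool_pos: [0.6572, -0.0933, 0.0879]
ee_rot: [3.138, 0.002, 1.668]
wrist_force: [0.8, 0.2, -1.5]
width: 0.012
```

Request:
arm_command(
  commands="0 0 3 0 0 0 0;0 0 2 0 0 0 0",
)

```text
time: 40.8
tool_pos: [0.6574, -0.0933, 0.0849]
ee_rot: [3.137, 0.003, 1.668]
wrist_force: [-4.3, 2.1, 9.7]
width: 0.0118
```

Contact came exactly at the predicted height, so the tray is seated on the posts. I'll release, lift, and look; I'll also triangulate the bath corner for clearance near the cassettes.

Request:
arm_command(
  commands="0 0 0 0 0 0 0.5;0 0 0 0 0 0 0.5;0 0 0 0 0 0 0.5;0 0 -20 0 0 0 0.5;0 0 -50 0 0 0 0.5;0 0 -40 0 0 0 0.5;20 -20 0 0 0 0 0.7;20 -20 0 0 0 0 0.7;0 0 0 0 0 0 0.7",
)

```text
time: 41.92
tool_pos: [0.6148, -0.0572, 0.207]
ee_rot: [3.126, 0.006, 1.667]
wrist_force: [0.2, -1.2, 1.3]
width: 0.0658
```

```bash
python3 - <<'E'
from h import *
import pickle
np.set_printoptions(precision=4,suppress=True)
st();w=snapshot("wrist");T=snapshot("top");S=snapshot("side")
w2=pickle.load(open("w2.pkl","rb"))
print("bath",tri([ray(T,(188,228)),ray(S,(204,243))]),tri([ray(T,(188,228)),ray(w2,(243,39))]))
for s in(w,T,S):
  for q,z in(("tray",.084),("cassette_yellow",0),("cassette_pink",0)):
    l=look(s,q);print(q,[(c.round(1),round(f,2),atz(s,c,z)) for c,f in l][:2])
def col(s,lo,hi):
    h=cv2.cvtColor(s["img"],cv2.COLOR_BGR2HSV);m=cv2.inRange(h,lo,hi)
    n,l,st_,c=cv2.connectedComponentsWithStats(m);return [(st_[j].tolist(),c[j].round(1).tolist()) for j in range(1,n) if st_[j,4]>60]
print("y",col(w,(22,70,90),(35,255,255)),"p",col(w,(165,50,110),(179,255,255)))
cv2.imwrite("pics/w13.png",cv2.resize(w["img"],(800,600)));pickle.dump(w,open("w13.pkl","wb"))
E
```

```text
{'time': 41.925, 'tool_pos': [0.615, -0.057, 0.207], 'ee_rot': [3.126, 0.006, 1.667], 'wrist_force': [0.212, -1.167, 1.305], 'width': 0.066, 'joint_positions': [-0.184, 0.222, 1.14, -0.001, 1.763, -0.28]}
bath [0.4244 0.134  0.0801] [0.4231 0.1341 0.0439]
tray [(array([281.3, 218.9]), 0.94, array([ 0.6576, -0.1051,  0.084 ]))]
cassette_yellow [(array([311. ,  84.2]), 0.88, array([0.6878, 0.0633, 0.    ])), (array([146.1,  68.4]), 0.62, array([0.4619, 0.0627, 0.    ]))]
cassette_pink [(array([259.4,  61.1]), 0.69, array([0.6141, 0.0857, 0.    ]))]
tray []
cassette_yellow []
cassette_pink [(array([207.5, 155.2]), 0.6, array([0.6243, 0.093 , 0.    ]))]
tray [(array([273.2, 129.3]), 0.95, array([ 0.6715, -0.1118,  0.084 ]))]
cassette_yellow [(array([205.4, 163.1]), 0.65, array([0.6901, 0.0751, 0.    ]))]
cassette_pink [(array([207.8, 183.6]), 0.64, array([0.6236, 0.0869, 0.    ]))]
y [([299, 78, 20, 20, 158], [307.5, 91.5])] p [([250, 61, 21, 17, 175], [259.1, 71.2])]
```

View pics/w13.png

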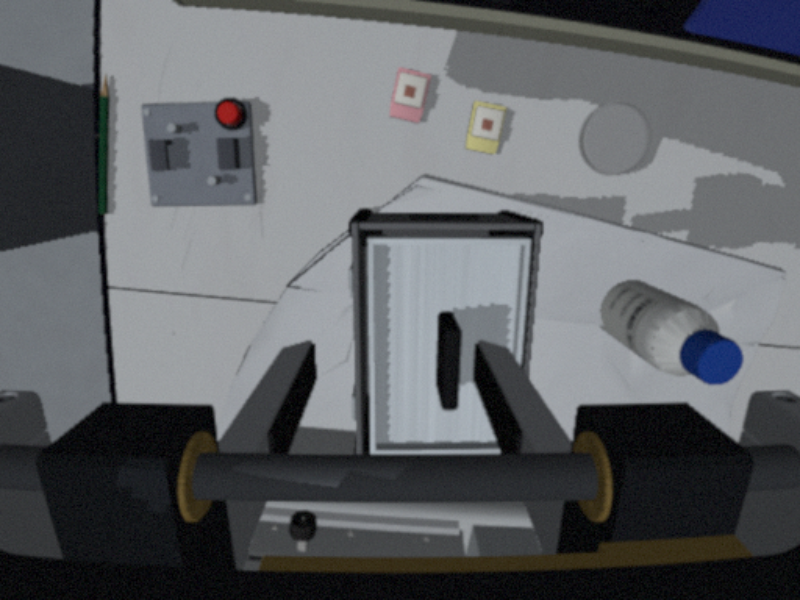

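The tray sits flat inside the box rim at (360–540, 215–455). Pink is at (410,95) and yellow at (487,127). Now I'll get the cassette centres and yaws from their corners.

```bash
python3 - <<'E'
from h import *
import pickle
np.set_printoptions(precision=4,suppress=True)
w=pickle.load(open("w13.pkl","rb"))
for n,lo,hi in(("yellow",(20,40,70),(38,255,255)),("pink",(160,25,90),(179,255,255))):
    h=cv2.cvtColor(w["img"],cv2.COLOR_BGR2HSV);m=cv2.inRange(h,lo,hi)
    c=dict(yellow=(487,127),pink=(410,95))[n];k=np.zeros_like(m);cv2.rectangle(k,(int(c[0]*.64)-16,int(c[1]*.64)-24),(int(c[0]*.64)+16,int(c[1]*.64)+24),255,-1)
    p=cv2.findNonZero(m&k)[:,0].astype(float)
    q=np.array([atz(w,a,.006)[:2] for a in p]).astype(np.float32)*1000
    print(n,len(p),cv2.minAreaRect(q))
f=lambda a,z:np.array([atz(w,np.array(p)*.64,z)[:2] for p in a])
for a in([(398,66),(432,71),(421,123),(390,118)],[(474,100),(506,104),(498,153),(467,150)]):
    q=f(a,.006);e=q[0]-q[3];e2=q[1]-q[2];print(q.mean(0),np.degrees(np.arctan2(-e[0],e[1])),np.degrees(np.arctan2(-e2[0],e2[1])),np.linalg.norm(e),np.linalg.norm(q[1]-q[0]))
q=f([(368,238),(531,238),(500,449),(372,452)],.111);print("tray rim",q,q.mean(0))
E
```

```text
yellow 289 ((685.1456298828125, 66.27439880371094), (40.55604553222656, 28.838436126708984), 85.86626434326172)
pink 345 ((617.0326538085938, 85.72950744628906), (41.38790512084961, 28.896852493286133), 83.19759368896484)
[0.6181 0.0858] -3.5598249759981204 -6.1786205540594 0.04266641933771827 0.02892933732070101
[0.6864 0.0665] -0.886734568316259 -1.514847487250214 0.04186232334854799 0.027974892606029044
tray rim [[ 0.5958 -0.0254]
 [ 0.7069 -0.0145]
 [ 0.712  -0.1797]
 [ 0.6125 -0.1905]] [ 0.6568 -0.1025]
```

Request:
arm_command(
  commands="0 0 0 0.8 0.3 8.5 0.6;40 21 20 0 0 0 0.6;40 21 30 0 0 0 0.6;40 21 40 0 0 0 0.6;0 0 40 0 0 0 0.6;0 0 0 0 0 0 0.6",
)

```text
time: 43.28
tool_pos: [0.6881, 0.0603, 0.0713]
ee_rot: [3.141, -0.0, 1.51]
wrist_force: [-0.4, -0.8, 0.1]
width: 0.0565
```

Request:
arm_command(
  commands="2 -3 30 0 0 0 0.6;0 0 30 0 0 0 0.6;0 0 20 0 0 0 0.6;0 0 6 0 0 0 0.6;0 0 0 0 0 0 0.6",
)

```text
time: 43.9
tool_pos: [0.6923, 0.0609, -0.0055]
ee_rot: [3.125, -0.001, 1.508]
wrist_force: [-1.0, 0.2, -0.8]
width: 0.0564
```

Request:
arm_command(
  commands="1 -6 10 0.8 0 0 0.6;0 -2 8 0 0 0 0.6;0 0 6 0 0 0 0.6;0 0 3 0 0 0 0.6;0 0 0 0 0 0 0.6",
)

```text
time: 44.52
tool_pos: [0.6858, 0.0626, -0.0316]
ee_rot: [3.135, -0.002, 1.508]
wrist_force: [0.3, 0.2, 0.2]
width: 0.0564
```

Request:
arm_command(
  commands="0 0 2 0.2 0 0 0.6;0 0 2 0 0 0 0.6;0 0 0 0 0 0 0;0 0 0 0 0 0 0;0 0 0 0 0 0 0;0 0 0 0 0 0 0",
)

```text
time: 45.28
tool_pos: [0.6865, 0.0625, -0.0351]
ee_rot: [3.138, -0.002, 1.508]
wrist_force: [-0.4, -0.3, -0.2]
width: 0.0273
```

Yellow gripped at 27.3 mm. I'll lift and carry it to the tray's −y end, beyond the grip.

Request:
arm_command(
  commands="0 0 -15 0 0 0 0;0 0 -50 0 0 0 0;0 0 -60 0 0 0 0;0 0 -60 0 0 -8.7 0;0 0 0 0 0 0 0",
)

```text
time: 45.9
tool_pos: [0.6858, 0.0623, 0.1597]
ee_rot: [3.135, -0.001, 1.664]
wrist_force: [0.7, -0.9, -0.1]
width: 0.0271
```

Request:
arm_command(
  commands="-42 -8 -2 0 0 0 0;-42 -8 -2 0 0 0 0;-42 -8 -2 0 0 0 0;-42 -8 -2 0 0 0 0;-40 -8 0 0 0 0 0;0 0 0 0 0 0 0",
)

```text
time: 46.65
tool_pos: [0.663, -0.1531, 0.1663]
ee_rot: [3.137, -0.002, 1.663]
wrist_force: [-0.2, 0.9, -0.6]
width: 0.0275
```

Request:
arm_command(
  commands="-5 -1 30 0 0 0 0;0 0 30 0 0 0 0;0 0 15 0 0 0 0;0 0 5 0 0 0 0;0 0 0 0 0 0 0",
)

```text
time: 47.28
tool_pos: [0.6639, -0.155, 0.0858]
ee_rot: [3.134, -0.003, 1.663]
wrist_force: [0.3, 0.5, 0.1]
width: 0.0276
```

Request:
arm_command(
  commands="-3 -2 7 0.3 0 0 0;0 0 6 0 0 0 0;0 0 3 0 0 0 0;0 0 0 0 0 0 0",
)

```text
time: 47.78
tool_pos: [0.6631, -0.1574, 0.0704]
ee_rot: [3.137, -0.003, 1.664]
wrist_force: [-0.5, 0.1, -0.0]
width: 0.0276
```

Request:
arm_command(
  commands="0 0 2 0 0 0 0;0 0 2 0 0 0 0;0 0 1.5 0 0 0 0",
)

```text
time: 48.15
tool_pos: [0.6635, -0.1573, 0.0664]
ee_rot: [3.136, -0.003, 1.664]
wrist_force: [-2.1, 0.8, 6.2]
width: 0.028
```

Request:
arm_command(
  commands="0 0 0 0 0 0 0.48;0 0 0 0 0 0 0.48;0 0 -10 0 0 0 0.48;0 0 -40 0 0 0 0.48;0 0 -45 0 0 5.7 0.6;0 0 0 0 0 5.6 0.6;0 0 0 0 0 0 0.6",
)

```text
time: 49.02
tool_pos: [0.6631, -0.1579, 0.1652]
ee_rot: [3.136, -0.004, 1.462]
wrist_force: [0.3, -0.4, -0.6]
width: 0.0564
```

Request:
arm_command(
  commands="45 -14 0 0 0 0 0.6;45 -14 0 0 0 0 0.6;45 -14 0 0 0 0 0.6;45 -14 0 0 0 0 0.6;40 -14 20 0 0 0 0.6;0 0 0 0 0 0 0.6;0 0 30 0 0 0 0.6;0 0 0 0 0 0 0.6",
)

```text
time: 50.02
tool_pos: [0.6155, 0.0728, 0.1131]
ee_rot: [3.137, -0.003, 1.472]
wrist_force: [0.3, 0.2, -0.6]
width: 0.0563
```

```bash
python3 - <<'E'
from h import *
np.set_printoptions(precision=4,suppress=True)
st();w=snapshot("wrist")
for q,z in(("cassette_pink",0),):
    l=look(w,q);print(q,[(c.round(1),round(f,2),atz(w,c,z)) for c,f in l][:2])
h=cv2.cvtColor(w["img"],cv2.COLOR_BGR2HSV);m=cv2.inRange(h,(160,25,90),(179,255,255))
n,L,s,c=cv2.connectedComponentsWithStats(m);
for j in range(1,n):
    if s[j,4]>100:
        q=np.array([atz(w,a,.006)[:2] for a in cv2.findNonZero((L==j).astype(np.uint8))[:,0].astype(float)]).astype(np.float32)*1000
        print(s[j],cv2.minAreaRect(q))
E
```

```text
{'time': 50.025, 'tool_pos': [0.616, 0.073, 0.113], 'ee_rot': [3.137, -0.003, 1.472], 'wrist_force': [0.34, 0.169, -0.595], 'width': 0.056, 'joint_positions': [0.025, 0.254, 1.286, 0.002, 1.597, 0.124]}
cassette_pink [(array([253.4, 171. ]), 0.71, array([0.6187, 0.0835, 0.    ]))]
[239 151  27  37 437] ((617.3160400390625, 86.65292358398438), (40.7327766418457, 28.773117065429688), 83.78417205810547)
```

Request:
arm_command(
  commands="5 0 40 0 0 0 0.6;0 -2 40 0 0 0 0.6;0 -2 30 0 0 0 0.6;0 0 10 0 0 0 0.6;0 0 0 0 0 0 0.6",
)

```text
time: 50.75
tool_pos: [0.6266, 0.0747, 0.0065]
ee_rot: [3.109, -0.005, 1.468]
wrist_force: [-0.1, 0.4, 0.4]
width: 0.0564
```

Request:
arm_command(
  commands="3 -10 5 1.8 0.2 0 0.6;0 0 0 0 0 0 0.6;0 0 10 0 0 0 0.6;0 0 0 0 0 0 0.6",
)

```text
time: 51.25
tool_pos: [0.6201, 0.0789, -0.0047]
ee_rot: [3.134, -0.01, 1.468]
wrist_force: [-0.7, -0.4, 0.7]
width: 0.0567
```

Request:
arm_command(
  commands="-1 -4 8 0.4 -0.5 0 0.6;0 -1 8 0 0 0 0.6;0 0 8 0 0 0 0.6;0 0 4 0 0 0 0.6;0 0 0 0 0 0 0.6",
)

```text
time: 51.88
tool_pos: [0.614, 0.0786, -0.0355]
ee_rot: [-3.14, -0.001, 1.468]
wrist_force: [-0.2, -0.2, -0.1]
width: 0.0563
```

Request:
arm_command(
  commands="0 2 0 0 0 0 0;0 0 0 0 0 0 0;0 0 0 0 0 0 0;0 0 0 0 0 0 0",
)

```text
time: 52.38
tool_pos: [0.6171, 0.0783, -0.0345]
ee_rot: [3.141, -0.001, 1.468]
wrist_force: [0.2, 0.2, -0.8]
width: 0.0271
```

Request:
arm_command(
  commands="0 0 -15 0 0 0 0;0 0 -50 0 0 0 0;0 0 -60 0 0 -5.5 0;0 0 -60 0 0 -5.5 0;0 0 0 0 0 0 0",
)

```text
time: 53.0
tool_pos: [0.6171, 0.0782, 0.1604]
ee_rot: [3.138, -0.001, 1.666]
wrist_force: [-0.6, 0.7, -0.4]
width: 0.0272
```

Request:
arm_command(
  commands="-43 7 0 0 0 0 0;-43 7 0 0 0 0 0;-40 7 0 0 0 0 0;0 0 0 0 0 0 0;0 0 30 0 0 0 0;0 0 25 0 0 0 0;0 0 0 0 0 0 0",
)

```text
time: 53.88
tool_pos: [0.649, -0.0447, 0.1043]
ee_rot: [3.139, -0.004, 1.667]
wrist_force: [0.2, -0.4, 0.0]
width: 0.0271
```

Request:
arm_command(
  commands="-9 3 8 0 -0.3 0 0;0 0 10 0 0 0 0;0 0 7 0 0 0 0;0 0 5 0 0 0 0;0 0 0 0 0 0 0",
)

```text
time: 54.5
tool_pos: [0.6545, -0.0527, 0.0754]
ee_rot: [3.135, 0.002, 1.668]
wrist_force: [-0.3, -0.0, 0.1]
width: 0.0275
```

Request:
arm_command(
  commands="0 -1 4 0.3 0 0 0;0 0 3 0 0 0 0;0 0 2 0 0 0 0;0 0 1 0 0 0 0",
)

```text
time: 55.0
tool_pos: [0.6541, -0.0529, 0.0662]
ee_rot: [3.139, 0.003, 1.668]
wrist_force: [-1.6, 0.1, 4.4]
width: 0.0274
```

Contact; release, lift well clear, and step back to view.

Request:
arm_command(
  commands="0 0 0 0 0 0 0.48;0 0 0 0 0 0 0.48;0 0 -10 0 0 0 0.48;0 0 -40 0 0 0 0.48;0 0 -50 0 0 0 0.48;-40 -30 -20 0 0 0 0.48;-20 -40 -20 0 0 0 0.48;0 0 0 0 0 0 0.48",
)

```text
time: 56.0
tool_pos: [0.5894, -0.1207, 0.214]
ee_rot: [3.135, 0.006, 1.67]
wrist_force: [1.0, 0.3, 0.3]
width: 0.0453
```

```bash
python3 - <<'E'
from h import *
np.set_printoptions(precision=4,suppress=True)
st();w=snapshot("wrist");S=snapshot("side");T=snapshot("top")
for s in(w,T,S):
  for q,z in(("tray",.084),("cassette_yellow",.101),("cassette_pink",.101),("cassette_blue",0),("casting_1",0)):
    l=look(s,q);print(q,[(c.round(1),round(f,2),atz(s,c,z)) for c,f in l][:2])
cv2.imwrite("pics/w14.png",np.hstack([cv2.resize(w["img"],(480,360)),cv2.resize(S["img"][60:300,150:390],(320,360))]))
E
```

```text
{'time': 56.0, 'tool_pos': [0.589, -0.121, 0.214], 'ee_rot': [3.135, 0.006, 1.67], 'wrist_force': [1.012, 0.312, 0.339], 'width': 0.045, 'joint_positions': [-0.294, 0.193, 1.16, -0.003, 1.78, -0.394]}
tray [(array([309.6, 166.6]), 0.81, array([ 0.6575, -0.1019,  0.084 ]))]
cassette_yellow []
cassette_pink [(array([315.5, 117.8]), 0.7, array([ 0.6524, -0.0448,  0.101 ]))]
cassette_blue []
casting_1 []
tray [(array([278.6, 137.6]), 0.85, array([ 0.658 , -0.0986,  0.084 ]))]
cassette_yellow []
cassette_pink [(array([257.9, 135. ]), 0.51, array([ 0.6593, -0.0447,  0.101 ]))]
cassette_blue []
casting_1 []
tray [(array([270.4, 131.9]), 0.93, array([ 0.6656, -0.1018,  0.084 ]))]
cassette_yellow [(array([287.3, 120.7]), 0.55, array([ 0.6727, -0.1505,  0.101 ])), (array([270.4, 154.8]), 0.29, array([ 0.5842, -0.0699,  0.101 ]))]
cassette_pink [(array([250. , 135.5]), 0.67, array([ 0.658, -0.044,  0.101]))]
cassette_blue []
casting_1 []
```

View pics/w14.png

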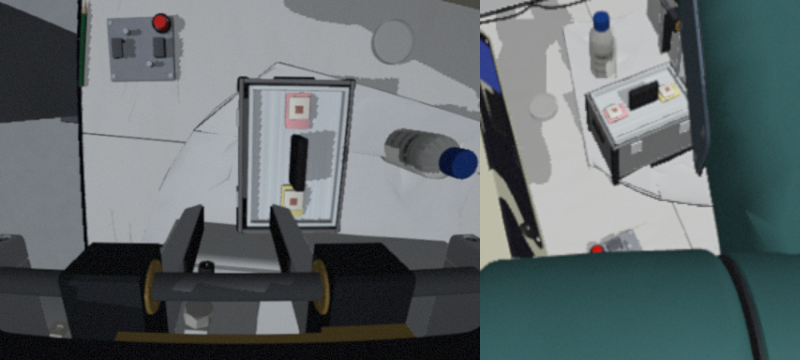

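Both cassettes lie flat with wax up on either side of the grip: pink at (298,108) and yellow at (292,200). The tray is level in the box, nothing is in the gripper, and no blue cassette or second casting shows in any view. Handing in.

```bash
python3 - <<'E'
from h import *
print(robot.close_job())
E
```

```text
the job is handed in; nothing more can be done
None
```

The kit is packed and the job is handed in; the hand-in gave no verdict. The robot clock read 56.0 s on the last reading before that.

**What I did**
- I pressed the release button until it hit its stop, turned the chuck 90° anticlockwise, lifted it off, and set it on the box floor.
- I set the one casting present beside it. It had been knocked to the bench edge, so I located it again before grasping it.
- I seated the tray on the corner posts and put the yellow and pink cassettes in it, one at each end of the grip. I did not go near the brush.

**What the last checks showed**
- **Tray:** two cameras put it at about (0.658, −0.100), against a box centre of about (0.655, −0.100). It made contact within about 1 mm of the expected seating height.
- **Cassettes:** both look flat with the wax up. Each met the tray floor at a reported height of 66 mm, which is what I expected.
- **Missing parts:** I found no blue cassette and no second casting in any view.

**What failed or disagreed**
- **Tool height:** the real fingertips were 38 mm above the reported TCP. My first two tries at the button therefore never touched it. I found the offset by touching the bare bench, and every later height included it.
- **Side camera:** it read the tray about 8 mm further ahead than the other two cameras.
- **Yellow cassette:** the detector missed it in the final wrist and top views. I confirmed it by eye in the wrist view, and by the detector and by eye in the side view.

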